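# Hang the coffee dippers on the balance rack

## Task

Open the tub by its yellow tab: first tip the lid up to a clear slant (some 20 degrees) with the opposite edge still resting on the tub's rim, then lift it off and lay it flat on the counter. Hang every dipper from the tub by its hook on the balance bar, one to a green-marked place, alternately left and right so that the bar never dips steeply and ends as level as it can be (with an odd number the pair goes on the outer places and the odd one on an inner place). Then put the lid back on the tub, seated, and leave the other things on the counter undisturbed.

Things in the scene. Friction and masses are not known exactly. Their poses are not given: they have to be found in the camera images.
- tub: white open square tub, fixed to the counter, outside 180 x 180 mm, 150 mm tall, walls and floor 5 mm. Origin: centre of its underside; x and y along its sides. The dippers stand on its floor.
- lid: blue loose lid on the tub, 200 g: plate 190 x 190 x 6 mm with a square plug 160 x 160 mm, 8 mm deep, under it, which drops into the tub's 170 x 170 mm mouth with 5 mm play each side. Origin: centre of the plate's underside (150 mm above the counter when seated, 8 mm when flat on the counter), z up; axes agree with the tub's when seated
- lid_tab (a point): middle of the lid's yellow upright grip tab: 12 mm thick along the lid's x, 30 mm wide along its y, standing 6 to 42 mm above the lid's origin (this point: 24 mm) at lid x = -77 mm, near the edge facing the robot
- lid_back (a point): middle of the lower edge of the lid's +x side (opposite the tab), at lid x = +95 mm
- rack: fixed balance rack; origin on the counter right below the pivot, y along the level bar, +x from the bar to the post (18 mm thick, 270 mm tall, 85 mm behind the pivot, on a foot plate 8 mm high from x = 35 to 135 mm, 120 mm wide). A short axle from the post holds the bar at its middle, 250 mm above the counter
- bar (a joint): tilt of the bar in rad, 0 = level, positive = its +y (left) end up; spring-centred, damped, stops at 0.32. Steel rod 10 mm thick, 320 mm long, black end balls 20 mm, hub 26 mm across and 20 long, an 18 mm collar 82 mm either side. One dipper tilts it 0.19 on an outer place, 0.08 on an inner one; two on one side with none opposite 0.27
- left_outer (a point): green-marked hanging place on the bar's axis, 115 mm to +y of the pivot (it moves with the bar)
- left_inner (a point): green-marked hanging place on the bar's axis, 50 mm to +y of the pivot
- right_inner (a point): green-marked hanging place on the bar's axis, 50 mm to -y of the pivot
- right_outer (a point): green-marked hanging place on the bar's axis, 115 mm to -y of the pivot
- dipper_red: steel dipper, red tab, 100 g, loose, upright in the tub with its +x roughly along the tub's; may be absent. Origin: centre of the cup's underside, z up. Cup 42 mm across, 30 mm tall; strap 4 x 14 mm up its -x side (at x = -12.5 mm) to the hook, a roof shape 14 mm wide along y. On top, centred, the grip tab: 12 mm along x, 22 mm along y, 96 to 130 mm above the origin.
- dipper_red_hook (a point): point on the dipper's axis, 86 mm above its origin, where the bar's axis lies when it hangs (inside of the hook's apex 92 mm up, inner gap 21 mm along x). The hook's short prong on the +x side reaches down to 71 mm, so its mouth, between prong and cup (30 to 71 mm up), is open towards +x
- dipper_green: steel dipper, green tab, 100 g, loose, upright in the tub with its +x roughly along the tub's; may be absent. Origin: centre of the cup's underside, z up. Cup 42 mm across, 30 mm tall; strap 4 x 14 mm up its -x side (at x = -12.5 mm) to the hook, a roof shape 14 mm wide along y. On top, centred, the grip tab: 12 mm along x, 22 mm along y, 96 to 130 mm above the origin.
- dipper_green_hook (a point): point on the dipper's axis, 86 mm above its origin, where the bar's axis lies when it hangs (inside of the hook's apex 92 mm up, inner gap 21 mm along x). The hook's short prong on the +x side reaches down to 71 mm, so its mouth, between prong and cup (30 to 71 mm up), is open towards +x
- dipper_orange: steel dipper, orange tab, 100 g, loose, upright in the tub with its +x roughly along the tub's; may be absent. Origin: centre of the cup's underside, z up. Cup 42 mm across, 30 mm tall; strap 4 x 14 mm up its -x side (at x = -12.5 mm) to the hook, a roof shape 14 mm wide along y. On top, centred, the grip tab: 12 mm along x, 22 mm along y, 96 to 130 mm above the origin.
- dipper_orange_hook (a point): point on the dipper's axis, 86 mm above its origin, where the bar's axis lies when it hangs (inside of the hook's apex 92 mm up, inner gap 21 mm along x). The hook's short prong on the +x side reaches down to 71 mm, so its mouth, between prong and cup (30 to 71 mm up), is open towards +x
- dipper_black: steel dipper, black tab, 100 g, loose, upright in the tub with its +x roughly along the tub's; may be absent. Origin: centre of the cup's underside, z up. Cup 42 mm across, 30 mm tall; strap 4 x 14 mm up its -x side (at x = -12.5 mm) to the hook, a roof shape 14 mm wide along y. On top, centred, the grip tab: 12 mm along x, 22 mm along y, 96 to 130 mm above the origin.
- dipper_black_hook (a point): point on the dipper's axis, 86 mm above its origin, where the bar's axis lies when it hangs (inside of the hook's apex 92 mm up, inner gap 21 mm along x). The hook's short prong on the +x side reaches down to 71 mm, so its mouth, between prong and cup (30 to 71 mm up), is open towards +x
- cup_mid: white espresso cup on a 120 mm saucer, 60 mm tall, behind the middle of the work area; bystander, origin at the centre of its underside
- cup_left: white espresso cup on a 120 mm saucer, 60 mm tall, at the left; bystander, origin at the centre of its underside
- milk_jug: steel milk jug, 88 mm across, 100 mm tall, at the right; bystander, origin at the centre of its underside
- tamper: coffee tamper, 58 mm across, 88 mm tall, at the right; bystander, origin at the centre of its underside
- sugar_jar: amber sugar jar, 70 mm across, 110 mm tall, at the left; bystander, origin at the centre of its underside
- paper_cups: stack of paper cups, 72 mm across, 120 mm tall, behind, left of the middle; bystander, origin at the centre of its underside

How it is judged:
By the outcome, as a careful person would: the job done as asked, in the order asked, and still so for the second after the job is handed in, with the robot touching nothing.
Of dipper_red, dipper_green, dipper_orange, dipper_black only 3 to 4 are there at a start; the rules pass over those that are not, and their reading is None.
At some moment in a run one of lid may be knocked a few centimetres aside while the robot is not near it.
It also fails if it takes over 210 s, if anything falls off the work surface, if the arm or the gripper's body presses on something with over 40 N, if the wrist force passes 120 N, or if a joint passes its speed limit or range.

## Robot

A 6-joint arm with a two-finger parallel gripper is mounted at the origin on the work surface. World frame = base frame: x ahead of the robot, y to its left, z up, the work surface at z = 0. Lengths are in mm, angles in rad, forces in N, time in s.
With the tool pointing down it reaches from about 300 to 875 mm from the base axis. Payload 6.4 kg.
Tool frame: the origin (TCP) lies midway between the tips of the shut fingers; the grasp point (between the pads) lies 19 mm behind it; z points along the fingers, x is the direction in which the jaws open and shut, and the axes are right-handed (so a half turn about z gives the same grasp; the last joint's range is limited). The gripper opens to 85 mm and grips with 20 to 120 N. Pads are 22 mm wide; open, the fingers measure 114 mm over their backs; the gripper's body (76 mm by 85 mm) begins 54 mm behind the grasp point. The pads swing forward as they close: fully open they stand 13 mm farther back than shut.
Start: joints at [1.1, 0.181, 1.607, -0, 1.354, -0.206], TCP at [150.474, 554.976, 231.288] pointing down, gripper open.
Joint ranges: [-2.99, 2.99], [-0.89, 2.07], [0.3, 2.58], [-1.14, 4.28], [0, 2.63], [-3.12, 3.12]. Speed limits (rad/s): [2.57, 2.57, 3.01, 3.14, 3.14, 3.14].

## Interface

Orientations are given as a unit quaternion [x, y, z, w].
In Python, from rig import read_state, read_camera, hand_in gives the robot as it stands. The module is installed in compiled form; this text tells all that it offers.
- The arm moves only by the tool carry_out, never from a script. Its argument "moves" is a list that holds one entry, the list of rows, each a list of 7 numbers: the finger opening in cm, from 0 to 8.54, then the shift along the world's x, y, z in cm, then the turn, a rotation vector about the world's x, y, z in degrees. A call has 1 to 10 rows; each row shifts and turns the pose as measured when the row begins; what a row does not reach is not made up. A row lasts 1/12 s, in which the tool goes at most 41.7 mm and 7.16 degrees, less where a joint would pass 70% of its speed; a pose out of reach is approached as far as the arm can. A call with a gripper value outside its range is refused whole. The fingers move at their own pace and stop on an object; "squeeze" is the grip in N (left out, the last holds). Time passes only in rows, so rows that do not move let the fingers close. It gives the time, the measured TCP pose, the force and the opening at its end, in the units of the state.
- read_state(): the state, without advancing time (a new reading comes with each control period).
- read_camera(name): name is "scene" or "top"; returns a dict with "color" (480x640x3 uint8, red, green, blue), "range_z" (480x640 float32, mm along the optical axis (not along the pixel's ray), 0 where there is no reading), "vfov" (degrees; the focal length in pixels is half the picture's height over the tangent of half this angle, whatever the lens; pixels are square), "cx", "cy" (the principal point, pixels), "k1" (the pictures are not rectified: a ray, as slopes to the right and down, at radius r is drawn at 1 + k1 r^2 times it, then the intrinsics apply), "R" (3x3) and "t" (3): a world point X has camera coordinates R X + t. Camera axes: x right, y down, z forward; pixel columns grow to the right and rows downward; lengths in mm; the calibration is good to about 2 mm. A picture is of the moment at which its call begins.
- hand_in(): hands the job in, once; it reports no verdict.
The state is a dict: "t": time; "joints": joint angles; "joint_vel": joint speeds; "joint_torque": joint torques, N m; "ee_pos": TCP position; "tool_rot": TCP orientation; "force": force on the tool from outside, world axes, zero at the start; "torque": the same for the moment, N m; "grip_width": opening from 0.0 (shut) to 1.0 (fully open).
Only numpy, scipy, OpenCV 4.12 (cv2) and the standard library are available. Lean on these libraries where they do the work, as an engineer would, in place of code of your own. Each camera call takes 0.05 s, during which the arm holds its last target.

## Working session

There is one attempt and no reset: what is moved stays moved. The work goes in short steps, Python scripts to look and compute and a tool call to move; the robot and the scene stay as the last step left them, time stands still between calls to the robot, and variables do not carry over. Pictures are saved under pics/ and viewed, and the job is handed in when it is done.

Besides the shell and the picture viewer there is one more tool, called after "Emit:" in YAML: its name, and indented under it one key for each argument. carry_out: Moves the arm, as the interface text tells. Its arguments: {"type":"object","properties":{"moves":{"type":"array","items":{"type":"array","items":{"type":"array","items":{"type":"number"}}}},"squeeze":{"type":"number"}},"required":["moves"]}

```bash
mkdir -p pics
cat > h.py <<'E'
import numpy as np, cv2
from rig import read_state, read_camera
def cam(n):
    return read_camera(n)
def save(c,name):
    cv2.imwrite('pics/'+name+'.png',c['color'][:,:,::-1])
def intr(c):
    f=240/np.tan(np.radians(c['vfov'])/2); return f
def pts(c,u,v):
    """pixel -> ray slopes (undistorted)"""
    f=intr(c); xd=(np.asarray(u,float)-c['cx'])/f; yd=(np.asarray(v,float)-c['cy'])/f
    x,y=xd.copy(),yd.copy()
    for _ in range(20):
        s=1+c['k1']*(x*x+y*y); x=xd/s; y=yd/s
    return x,y
def world(c,u,v):
    x,y=pts(c,u,v); z=c['range_z'][np.asarray(v).astype(int),np.asarray(u).astype(int)]
    P=np.stack([x*z,y*z,z],-1)
    W=(P-np.array(c['t']))@np.array(c['R'])
    return W
def cloud(c):
    v,u=np.mgrid[0:480,0:640]
    return world(c,u,v)
def onplane(c,u,v,h):
    x,y=pts(c,u,v); R=np.array(c['R']); C=-R.T@np.array(c['t'])
    d=np.stack([x,y,np.ones_like(x)],-1)@R
    s=(h-C[2])/d[...,2]
    return C+d*s[...,None]
def proj(c,X):
    P=np.asarray(X,float)@np.array(c['R']).T+np.array(c['t']); x=P[...,0]/P[...,2]; y=P[...,1]/P[...,2]
    s=1+c['k1']*(x*x+y*y); f=intr(c)
    return np.stack([c['cx']+f*x*s,c['cy']+f*y*s],-1)
def st():
    s=read_state(); print({k:np.round(s[k],3).tolist() for k in ['t','joints','ee_pos','tool_rot','force','torque','grip_width']})
E
python3 - <<'E'
from h import *
for n in ['scene','top']:
    c=cam(n); save(c,n+'0'); print(n,c['vfov'],c['k1'],c['cx'],c['cy'],-np.array(c['R']).T@c['t']); print(np.round(c['R'],3))
st()
E
```

```text
scene 46.13189579428133 -0.004434624292401755 313.1618530359744 241.40793434920704 [ 1217.13431611 -1007.69242076   950.73925345]
[[ 0.852  0.523 -0.019]
 [ 0.277 -0.481 -0.832]
 [-0.444  0.704 -0.555]]
top 52.16367511241396 -0.023786172444357368 312.1201551615608 237.73723392557062 [ 440.1642105   -12.21277685 1700.72987543]
[[-0.002 -1.    -0.006]
 [-0.994  0.003 -0.105]
 [ 0.105  0.006 -0.994]]
{'t': 0.1, 'joints': [1.1, 0.182, 1.608, 0.0, 1.354, -0.206], 'ee_pos': [150.211, 554.5, 230.437], 'tool_rot': [0.794, 0.608, -0.001, 0.0], 'force': [0.541, 0.452, -0.089], 'torque': [0.015, 0.044, 0.003], 'grip_width': 0.998}
```

View pics/scene0.png

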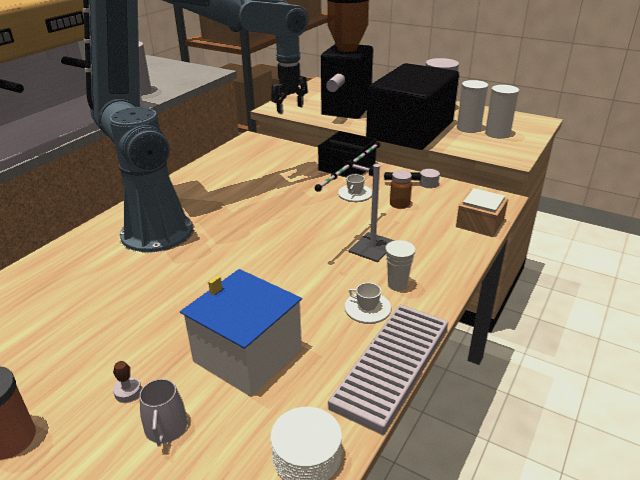

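View pics/top0.png

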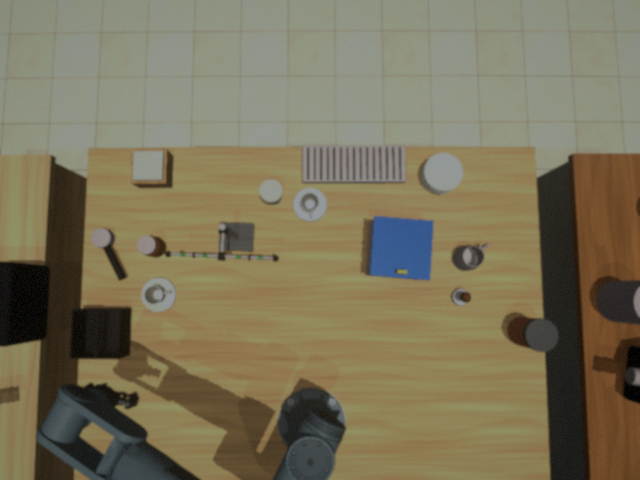

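```bash
cat >> h.py <<'E'
def hsv(c): return cv2.cvtColor(c['color'],cv2.COLOR_RGB2HSV)
def blue(c):
    H=hsv(c); return ((abs(H[...,0].astype(int)-112)<14)&(H[...,1]>150)&(H[...,2]>50)).astype(np.uint8)
def lidfit(c,h=None):
    m=blue(c); n,l,s,_=cv2.connectedComponentsWithStats(m); k=1+np.argmax(s[1:,4]); m=(l==k)
    v,u=np.nonzero(m); W=world(c,u,v); hz=np.median(W[:,2]); 
    cs=max(cv2.findContours(m.astype(np.uint8),cv2.RETR_EXTERNAL,cv2.CHAIN_APPROX_NONE)[0],key=len)[:,0]
    P=onplane(c,cs[:,0],cs[:,1],hz if h is None else h)
    r=cv2.minAreaRect(P[:,:2].astype(np.float32))
    A=np.c_[W[:,0],W[:,1],np.ones(len(W))]; pl=np.linalg.lstsq(A,W[:,2],rcond=None)[0]
    return dict(hz=hz,rect=r,plane=pl)
E
python3 - <<'E'
from h import *
for n in ['scene','top']:
    c=cam(n); d=lidfit(c); print(n,d); print(lidfit(c,156)['rect'])
    H=hsv(c); y=((abs(H[...,0].astype(int)-26)<8)&(H[...,1]>150)&(H[...,2]>90)).astype(np.uint8)
    W=cloud(c)
    ok=(y>0)&(W[...,2]>158)&(W[...,2]<210)&(W[...,0]<800)&(W[...,0]>300)&(W[...,1]<0)
    P=W[ok]; print('tab',len(P),P.mean(0),P.min(0),P.max(0))
    t=ok&(W[...,2]>188); print('tabtop',W[t].mean(0),W[t].min(0),W[t].max(0)) if t.any() else 0
    # bar
    b=(W[...,2]>236)&(W[...,2]<265)&(W[...,0]>450)&(W[...,1]>0)&(W[...,1]<520)&(W[...,0]<800)
    P=W[b]; print('bar',len(P),P.mean(0)); 
    p=np.polyfit(P[:,1],P[:,0],1); print(p,P.min(0),P.max(0), np.polyfit(P[:,1],P[:,2],1))
    g=b&(abs(H[...,0].astype(int)-60)<20)&(H[...,1]>100)
    l=cv2.connectedComponentsWithStats(g.astype(np.uint8))
    for i in range(1,l[0]):
        Q=W[l[1]==i]; print('green',l[2][i],Q.mean(0))
E
```

```text
scene {'hz': np.float64(156.59752795176598), 'rect': ((575.0200805664062, -290.6445007324219), (189.54052734375, 189.38294982910156), 85.03887176513672), 'plane': array([  0.28170759,  -0.29779096, -93.70360592])}
((574.536865234375, -290.1050109863281), (189.68312072753906, 189.52548217773438), 85.03888702392578)
tab 126 [ 499.92744775 -286.89294952  180.22188105] [ 490.53570462 -299.13148908  160.04044816] [ 505.62053308 -268.97966783  198.53325848]
tabtop [ 498.34534442 -285.29930461  192.04328347] [ 491.04442089 -298.31690665  188.11409143] [ 505.48523919 -270.76701688  198.53325848]
bar 555 [562.43421248 249.56347015 253.35016593]
[5.22296980e-02 5.49399588e+02] [527.89410237  91.46704024 236.45168261] [636.96528519 427.04991293 264.85743781] [1.37686897e-03 2.53006550e+02]
green [378 146   1   1   1] [557.03885966 412.74718458 251.93201399]
green [369 148   4   4  10] [549.42050896 378.90089898 253.00708573]
green [366 154   1   1   1] [550.98978126 346.26880317 251.49890799]
green [358 156   4   4  11] [547.37574215 313.32093944 253.24814427]
green [364 157   1   1   1] [545.5
[... 753 characters left out ...]
 [ 496.46210885 -267.18239333  189.45214339] [ 496.46210885 -267.18239333  189.45214339]
tabtop [ 496.46210885 -267.18239333  189.45214339] [ 496.46210885 -267.18239333  189.45214339] [ 496.46210885 -267.18239333  189.45214339]
bar 539 [550.99073679 263.94774704 256.1001401 ]
[3.76588473e-02 5.41050769e+02] [524.51364345  96.9645361  239.7172049 ] [628.98212017 432.83492676 264.99735997] [-2.05879228e-03  2.56643554e+02]
green [181 253   3   3   8] [546.07049696 381.85848775 255.41360962]
green [203 254   3   3   9] [542.47978182 316.33360214 257.00445696]
green [237 255   3   3   9] [539.53005953 216.02870089 253.63886908]
green [259 256   3   3   8] [536.65689993 150.92694168 255.64264742]
```

Emit:
carry_out:
  moves:
    - [[4,0.5,-3,1.5,0,0,-3.5],[4,1.4,-3.6,1.5,0,0,-3.5],[4,1.4,-3.6,1,0,0,-3.5],[4,1.4,-3.6,1,0,0,-3.5],[4,1.4,-3.6,1,0,0,-3.5],[4,1.4,-3.6,1,0,0,-3.5],[4,1.4,-3.6,1,0,0,-3.5],[4,1.4,-3.6,1,0,0,-3.5],[4,1.4,-3.6,1,0,0,-3.5],[4,1.4,-3.6,1,0,0,-3.5]]

```text
t: 1.03
ee_pos: [277.3, 188.8, 336.9]
tool_rot: [0.942, 0.335, -0.005, 0.001]
force: [2.3, -0.3, 0.7]
grip_width: 0.472
```

Emit:
carry_out:
  moves:
    - [[4,1.7,-3.6,-0.3,0,0,-3.4],[4,1.7,-3.6,-0.3,0,0,-3.4],[4,1.7,-3.6,-0.3,0,0,-3.4],[4,1.7,-3.6,-0.3,0,0,-3.4],[4,1.7,-3.6,-0.3,0,0,-3.4],[4,1.7,-3.6,-0.3,0,0,-3.4],[4,1.7,-3.6,-0.3,0,0,-3.4],[4,1.7,-3.6,-0.3,0,0,-3.4],[4,1.7,-3.6,-0.3,0,0,-3.4],[4,1.7,-3.6,-0.3,0,0,-3.4]]

```text
t: 1.87
ee_pos: [449.5, -189.8, 311.3]
tool_rot: [1.0, 0.027, 0.003, 0.003]
force: [1.8, 0.7, 1.3]
grip_width: 0.473
```

Emit:
carry_out:
  moves:
    - [[4,1.7,-3.6,-0.8,0,0,-3.4],[4,1.7,-3.6,-0.8,0,0,-3.4],[4,1.0,-2.0,-0.8,0,0,-2],[4,0,0,0,0,0,0]]

```text
t: 2.2
ee_pos: [494.3, -291.5, 284.0]
tool_rot: [0.998, -0.059, 0.002, 0.004]
force: [-0.1, 0.8, -1.4]
grip_width: 0.469
```

```bash
cat >> h.py <<'E'
from scipy.spatial.transform import Rotation as Ro
def delta(p,yaw=None,tilt=None):
    s=read_state(); d=(np.array(p)-s['ee_pos'])/10
    R=Ro.from_quat(s['tool_rot'])
    out=[np.round(d,2).tolist()]
    if yaw is not None:
        y=np.radians(yaw); T=Ro.from_quat([np.cos(y/2),np.sin(y/2),0,0])
        if tilt is not None: T=Ro.from_rotvec(tilt)*T
        out.append(np.round((T*R.inv()).as_rotvec(degrees=True),2).tolist())
    print('t',round(s['t'],2),'pos',np.round(s['ee_pos'],1),'F',np.round(s['force'],1),'g',round(float(s['grip_width']),3),'delta cm/deg',out)
E
python3 -c "
from h import *
delta([497.5,-284.5,240],-5)
for n in ['scene','top']:
    c=cam(n); save(c,n+'1')
"
```

```text
t 2.2 pos [ 494.3 -291.5  284. ] F [-0.1  0.8 -1.4] g 0.469 delta cm/deg [[0.32, 0.7, -4.4], [0.47, 0.23, 1.73]]
```

View pics/scene1.png

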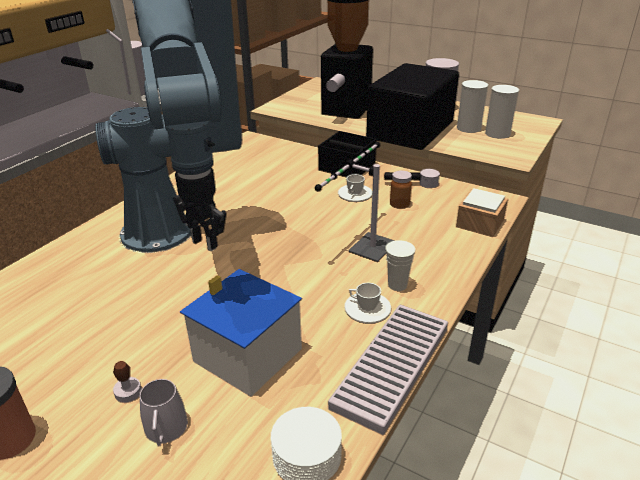

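```bash
python3 -c "
from h import *
c=cam('scene'); H=hsv(c); W=cloud(c)
y=((abs(H[...,0].astype(int)-26)<10)&(H[...,1]>120)&(H[...,2]>60)&(W[...,2]>158)&(W[...,2]<210)&(W[...,0]<540)&(W[...,0]>440)&(W[...,1]<-200)&(W[...,1]>-340))
v,u=np.nonzero(y);print(len(u),u.min(),u.max(),v.min(),v.max(),u.mean(),v.mean())
a=np.radians(-5);
for C in [(574.5,-290.1),(573,-287.5)]:
  P=[]
  for x in(-83,-71):
    for yy in(-15,15):
      for z in(156,192): P.append([C[0]+x*np.cos(a)-yy*np.sin(a),C[1]+x*np.sin(a)+yy*np.cos(a),z])
  p=proj(c,np.array(P)); print(p.min(0),p.max(0),p.mean(0), np.mean(P,0))
"
```

```text
186 209 221 275 294 214.90860215053763 284.60215053763443
[207.22265714 274.93576972] [222.45978308 296.34865734] [214.90298829 285.59588706] [ 497.79300825 -283.38900781  174.        ]
[207.47136897 274.12795916] [222.67222292 295.49468341] [215.13330833 284.76507215] [ 496.29300825 -280.78900781  174.        ]
```

Emit:
carry_out:
  moves:
    - [[3.5,0.3,0.9,-2.5,0.5,0.2,1.7],[3.5,0,0,-2.5,0,0,0],[3.5,0,0,-2.5,0,0,0],[3.5,0,0,-2,0,0,0],[3.5,0,0,-1,0,0,0],[3.5,0,0,0,0,0,0]]

```text
t: 2.85
ee_pos: [498.0, -270.5, 186.5]
tool_rot: [0.999, -0.034, 0.006, 0.003]
force: [-0.9, 1.1, 0.2]
grip_width: 0.412
```

```bash
python3 -c "
from h import *
delta([497.3,-282.5,162],-5)
"
```

```text
t 2.85 pos [ 498.  -270.5  186.5] F [-0.9  1.1  0.2] g 0.412 delta cm/deg [[-0.07, -1.2, -2.45], [0.36, 0.7, -1.07]]
```

Emit:
carry_out:
  moves:
    - [[3.5,-0.05,-0.6,-0.8,0.3,0.6,-1],[3.5,0,-0.5,-0.8,0,0,0],[3.5,0,-0.1,-0.7,0,0,0],[3.5,0,0,0,0,0,0]]

```text
t: 3.18
ee_pos: [499.3, -283.2, 166.8]
tool_rot: [0.999, -0.042, 0.003, 0.002]
force: [0.1, 0.5, -0.8]
grip_width: 0.404
```

```bash
python3 -c "
from h import *
delta([497.3,-282.5,162],-5)
"
```

```text
t 3.18 pos [ 499.3 -283.2  166.8] F [ 0.1  0.5 -0.8] g 0.404 delta cm/deg [[-0.2, 0.07, -0.48], [0.3, 0.36, -0.15]]
```

Emit:
carry_out:
  moves:
    - [[3.5,-0.2,0.1,-0.5,0.3,0.4,-0.2],[3.5,0,0,0,0,0,0],[0,0,0,0,0,0,0],[0,0,0,0,0,0,0],[0,0,0,0,0,0,0],[0,0,0,0,0,0,0],[0,0,0,0,0,0,0],[0,0,0,0,0,0,0]]
  squeeze: 60

```text
t: 3.85
ee_pos: [497.6, -283.3, 162.6]
tool_rot: [0.999, -0.045, -0.0, 0.0]
force: [0.0, 0.0, -1.8]
grip_width: 0.13
```

```bash
python3 -c "
from h import *
delta([497.3,-282.5,162],-5)
c=cam('scene');print(lidfit(c,156)['rect'])
"
```

```text
t 3.85 pos [ 497.6 -283.3  162.6] F [ 0.   0.  -1.8] g 0.13 delta cm/deg [[-0.03, 0.08, -0.06], [0.04, -0.0, 0.13]]
((574.2648315429688, -290.2965393066406), (190.03948974609375, 190.65316772460938), 84.97747802734375)
```

Emit:
carry_out:
  moves:
    - [[0,0.08,-0.01,0.8,0.24,2.74,0],[0,0.12,-0.01,0.8,0.24,2.74,0],[0,0.15,-0.01,0.79,0.24,2.74,0],[0,0.19,-0.02,0.78,0.24,2.74,0],[0,0,0,0,0,0,0]]

```text
t: 4.32
ee_pos: [503.5, -284.1, 196.5]
tool_rot: [0.994, -0.045, -0.098, -0.003]
force: [0.1, 1.5, -1.7]
grip_width: 0.127
```

```bash
cat >> h.py <<'E'
def arc(th):
    t=np.radians(th); h=-167*np.cos(t)+12.6*np.sin(t)+167; z=167*np.sin(t)+12.6*np.cos(t)+150
    a=np.radians(-5)
    ax=np.array([-np.sin(a),np.cos(a),0])*t
    delta([497.6+h*np.cos(a),-283.3+h*np.sin(a),z],-5.1,ax)
E
python3 -c "
from h import *
arc(11);arc(22)
c=cam('scene');save(c,'s2');print(lidfit(c))
"
```

```text
t 4.32 pos [ 503.5 -284.1  196.5] F [ 0.1  1.5 -1.7] g 0.127 delta cm/deg [[-0.04, 0.03, -0.23], [0.1, -0.29, 0.12]]
t 4.32 pos [ 503.5 -284.1  196.5] F [ 0.1  1.5 -1.7] g 0.127 delta cm/deg [[1.1, -0.07, 2.77], [1.07, 10.67, 0.11]]
{'hz': np.float64(173.9211120090201), 'rect': ((580.3426513671875, -288.9266357421875), (191.30136108398438, 229.41407775878906), 77.50486755371094), 'plane': array([   0.25548734,   -0.4347871 , -103.02923097])}
```

Emit:
carry_out:
  moves:
    - [[0,0.2,0,0.6,0.3,2.7,0],[0,0.27,-0.02,0.68,0.3,2.7,0],[0,0.3,-0.02,0.7,0.3,2.7,0],[0,0.34,-0.03,0.72,0.2,2.6,0],[0,0,0,0,0,0,0]]

```text
t: 4.78
ee_pos: [514.1, -284.7, 223.6]
tool_rot: [0.981, -0.045, -0.189, -0.009]
force: [-0.1, -0.1, -0.7]
grip_width: 0.131
```

```bash
python3 -c "
from h import *
arc(22);arc(24)
c=cam('scene');save(c,'s3')
i=cv2.imread('pics/s3.png')[200:420,120:380]; cv2.imwrite('pics/s3z.png',cv2.resize(i,None,fx=2.6,fy=2.6))
"
```

```text
t 4.78 pos [ 514.1 -284.7  223.6] F [-0.1 -0.1 -0.7] g 0.131 delta cm/deg [[0.03, -0.01, 0.06], [-0.02, 0.23, 0.12]]
t 4.78 pos [ 514.1 -284.7  223.6] F [-0.1 -0.1 -0.7] g 0.131 delta cm/deg [[0.3, -0.03, 0.58], [0.16, 2.22, 0.12]]
```

View pics/s3z.png

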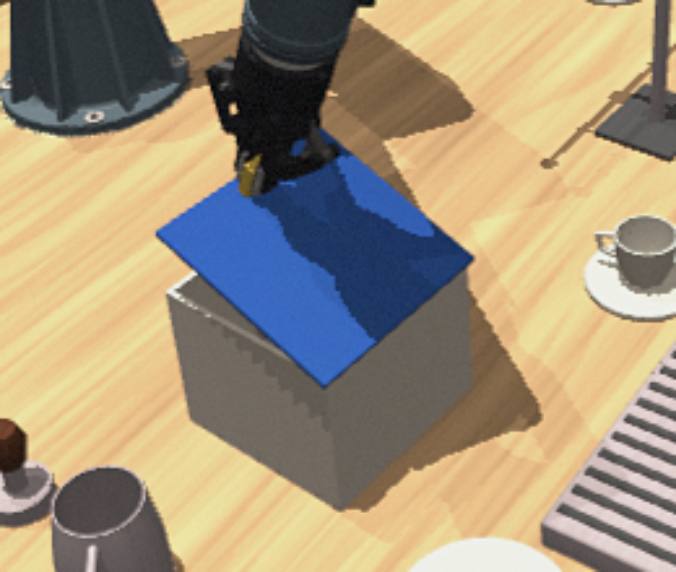

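Emit:
carry_out:
  moves:
    - [[0,0,0,-0.05,0,0.5,0],[0,0,0,0,0,0,0],[0,0,0,0,0,0,0]]

```text
t: 5.08
ee_pos: [513.7, -284.9, 222.3]
tool_rot: [0.981, -0.045, -0.189, -0.008]
force: [1.6, 0.6, 2.0]
grip_width: 0.127
```

```bash
python3 -c "
from h import *
arc(22)
c=cam('scene');m=cv2.erode(blue(c),np.ones((5,5)));v,u=np.nonzero(m);W=world(c,u,v);W=W[(W[:,0]>450)&(W[:,0]<700)&(W[:,2]>120)&(W[:,2]<300)]
A=np.c_[W[:,:2]-[664,-298],np.ones(len(W))]
for k in range(4):
  p=np.linalg.lstsq(A,W[:,2],rcond=None)[0]; r=W[:,2]-A@p; A=A[abs(r)<6];W=W[abs(r)<6]
print(p,np.degrees(np.arctan(np.hypot(p[0],p[1]))),len(W))
"
```

```text
t 5.08 pos [ 513.7 -284.9  222.3] F [1.6 0.6 2. ] g 0.127 delta cm/deg [[0.07, 0.01, 0.2], [0.01, 0.17, 0.12]]
[-3.89037070e-01  3.22062262e-02  1.56635441e+02] 21.32407667917856 4793
```

Emit:
carry_out:
  moves:
    - [[0,0,0,1.5,0,0,0],[0,0,0,2.5,0,0,0],[0,0,0,2.5,0,0,0],[0,0,0,2.5,-0.2,-2.7,0],[0,0,0,1,-0.3,-3.5,0],[0,-0.5,1,0.5,-0.3,-3.5,0],[0,-1,2,0,-0.3,-3.5,0],[0,-1.1,2.4,0,-0.3,-3.5,0],[0,-1.1,2.4,0,-0.3,-3.5,0],[0,-1.1,2.4,0,0,-1,0]]

```text
t: 5.97
ee_pos: [455.2, -181.1, 329.6]
tool_rot: [0.999, -0.048, -0.007, -0.005]
force: [0.8, -0.1, -2.3]
grip_width: 0.13
```

```bash
python3 -c "
from h import *
delta([405,-45,100],-5)
"
```

```text
t 5.97 pos [ 455.2 -181.1  329.6] F [ 0.8 -0.1 -2.3] g 0.13 delta cm/deg [[-5.02, 13.61, -22.96], [-0.65, -0.77, 0.45]]
```

Emit:
carry_out:
  moves:
    - [[0,-0.9,2.4,0,-0.3,-0.4,0.2],[0,-0.9,2.4,0,-0.3,-0.3,0.2],[0,-0.9,2.4,-0.5,0,0,0],[0,-0.9,2.4,-2,0,0,0],[0,-0.6,2,-2.5,0,0,0],[0,-0.3,0.5,-3,0,0,0],[0,0,0,-3,0,0,0],[0,0,0,-3,0,0,0],[0,0,0,-3,0,0,0],[0,0,0,0,0,0,0]]

```text
t: 6.8
ee_pos: [392.7, -48.5, 158.5]
tool_rot: [0.999, -0.043, -0.003, 0.001]
force: [-1.9, 0.7, -2.7]
grip_width: 0.129
```

```bash
python3 -c "
from h import *
delta([405,-45,21],-5)
"
```

```text
t 6.8 pos [392.7 -48.5 158.5] F [-1.9  0.7 -2.7] g 0.129 delta cm/deg [[1.23, 0.35, -13.75], [0.11, -0.31, -0.11]]
```

Emit:
carry_out:
  moves:
    - [[0,0.6,0.2,-2.5,0.1,-0.3,0],[0,0.4,0.1,-2.5,0,0,0],[0,0.2,0,-2.5,0,0,0],[0,0,0,-2,0,0,0],[0,0,0,-1.4,0,0,0],[0,0,0,-1,0,0,0],[0,0,0,0,0,0,0]]

```text
t: 7.38
ee_pos: [406.7, -48.0, 44.3]
tool_rot: [0.999, -0.042, 0.0, 0.002]
force: [-0.5, 0.8, -2.3]
grip_width: 0.13
```

```bash
python3 -c "
from h import *
delta([405,-45,21],-5)
"
```

```text
t 7.38 pos [406.7 -48.   44.3] F [-0.5  0.8 -2.3] g 0.13 delta cm/deg [[-0.17, 0.3, -2.33], [0.18, 0.02, -0.14]]
```

Emit:
carry_out:
  moves:
    - [[0,0,0,-0.7,0.2,0,0],[0,0,0,-0.7,0,0,0],[0,0,0,-0.5,0,0,0],[0,0,0,-0.3,0,0,0],[0,0,0,0,0,0,0]]

```text
t: 7.8
ee_pos: [410.2, -49.9, 24.9]
tool_rot: [0.999, -0.042, 0.003, 0.001]
force: [0.6, 0.4, -2.3]
grip_width: 0.131
```

```bash
python3 -c "
from h import *
delta([405,-45,21],-5)
"
```

```text
t 7.8 pos [410.2 -49.9  24.9] F [ 0.6  0.4 -2.3] g 0.131 delta cm/deg [[-0.52, 0.49, -0.39], [0.13, 0.35, -0.13]]
```

Emit:
carry_out:
  moves:
    - [[0,0,0,-0.3,0.1,0.3,0],[0,0,0,-0.15,0,0,0],[0,0,0,0,0,0,0]]

```text
t: 8.05
ee_pos: [410.8, -50.2, 20.6]
tool_rot: [0.999, -0.042, 0.001, 0.0]
force: [-0.6, 0.1, -2.2]
grip_width: 0.129
```

```bash
python3 -c "
from h import *
delta([405,-45,21],-5)
"
```

```text
t 8.05 pos [410.8 -50.2  20.6] F [-0.6  0.1 -2.2] g 0.129 delta cm/deg [[-0.58, 0.52, 0.04], [0.04, 0.08, -0.14]]
```

Emit:
carry_out:
  moves:
    - [[0,0,0,-0.1,0,0,0],[0,0,0,-0.1,0,0,0],[0,0,0,0,0,0,0]]

```text
t: 8.3
ee_pos: [411.2, -50.3, 21.0]
tool_rot: [0.999, -0.042, 0.0, 0.0]
force: [0.4, -0.3, -1.6]
grip_width: 0.132
```

```bash
python3 -c "
from h import *
delta([405,-45,21],-5)
"
```

```text
t 8.3 pos [411.2 -50.3  21. ] F [ 0.4 -0.3 -1.6] g 0.132 delta cm/deg [[-0.62, 0.53, 0.0], [0.04, 0.01, -0.19]]
```

Emit:
carry_out:
  moves:
    - [[2.5,0,0,0,0,0,0],[2.5,0,0,0,0,0,0],[3,0,0,0,0,0,0],[3,0,0,0.8,0,0,0],[3,0,0,2,0,0,0],[3,0,0,3,0,0,0],[3,0,0,4,0,0,0],[3,0,0,4,0,0,0],[3,0,0,4,0,0,0],[3,0,0,4,0,0,0]]

```text
t: 9.13
ee_pos: [403.2, -46.9, 242.3]
tool_rot: [0.999, -0.042, -0.008, -0.003]
force: [0.9, 0.3, -0.4]
grip_width: 0.352
```

```bash
python3 -c "
from h import *
delta([405,-45,300],-5)
for n in ['scene','top']:
    c=cam(n); save(c,n+'4'); print(lidfit(c,14)['rect'])
i=cv2.imread('pics/top4.png')[180:320,330:490]; cv2.imwrite('pics/top4z.png',cv2.resize(i,None,fx=5,fy=4.2))
"
```

```text
t 9.13 pos [403.2 -46.9 242.3] F [ 0.9  0.3 -0.4] g 0.352 delta cm/deg [[0.18, 0.19, 5.77], [-0.36, -0.86, -0.15]]
((492.0943603515625, -10.714702606201172), (99.1447982788086, 189.08245849609375), 84.1609115600586)
((500.71588134765625, -88.87328338623047), (106.69023132324219, 130.30137634277344), 89.38809204101562)
```

View pics/top4z.png

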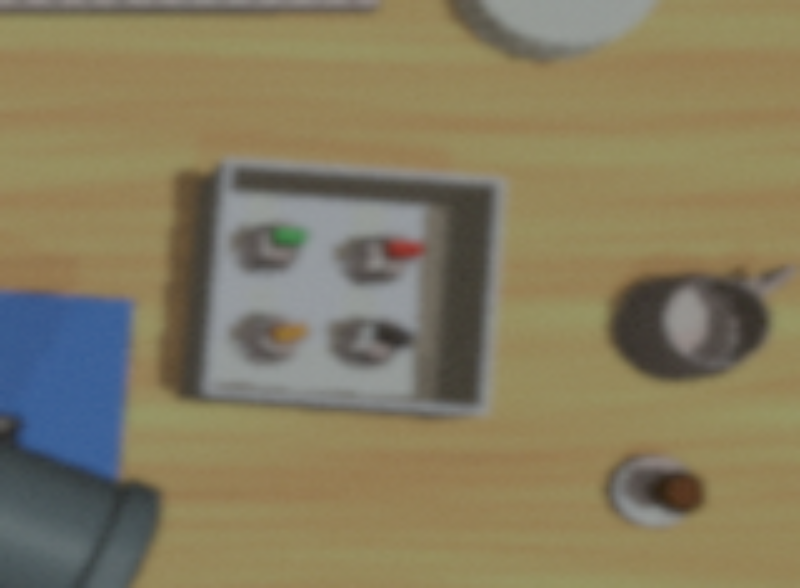

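View pics/scene4.png

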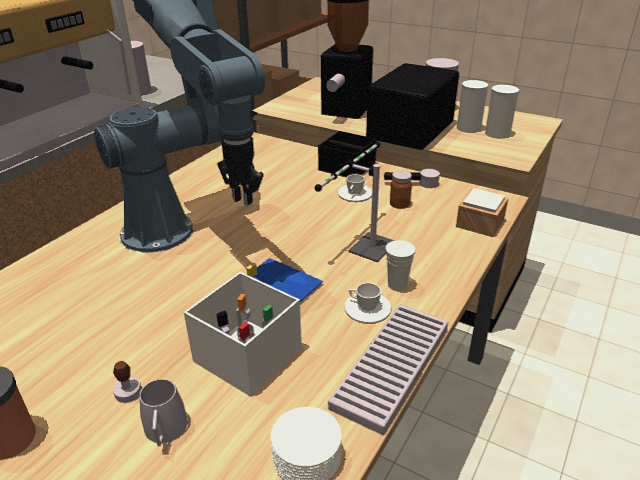

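```bash
cat >> h.py <<'E'
COL={'red':lambda H:((H[...,0]<6)|(H[...,0]>174))&(H[...,1]>150)&(H[...,2]>60),
 'green':lambda H:(abs(H[...,0].astype(int)-65)<14)&(H[...,1]>110)&(H[...,2]>50),
 'orange':lambda H:(H[...,0]>=7)&(H[...,0]<20)&(H[...,1]>150)&(H[...,2]>90),
 'black':lambda H:(H[...,2]<45)}
def tabs(c,z0=101,box=(480,670,-385,-195),zr=(95,142)):
    H=hsv(c);W=cloud(c);r={}
    a=(W[...,0]>box[0])&(W[...,0]<box[1])&(W[...,1]>box[2])&(W[...,1]<box[3])&(W[...,2]>zr[0])&(W[...,2]<zr[1])
    for k,f in COL.items():
        m=(f(H)&a).astype(np.uint8); n,l,s,ce=cv2.connectedComponentsWithStats(m)
        if n<2: print(k,'none');continue
        i=1+np.argmax(s[1:,4]); Q=W[l==i]
        X=np.array([np.median(Q[:,0]),np.median(Q[:,1])])
        g=np.array([[x,y,z] for x in(-6,6) for y in(-11,11) for z in(0,34)],float)
        def hullc(X):
            p=proj(c,np.c_[g[:,:2]+X,g[:,2]+z0]).astype(np.float32); h=cv2.convexHull(p); M=cv2.moments(h); return np.array([M['m10']/M['m00'],M['m01']/M['m00']]),M['m00']
        for _ in range(6):
            b,ar=hullc(X); J=np.stack([hullc(X+[1,0])[0]-b,hullc(X+[0,1])[0]-b],1); X=X+np.linalg.solve(J,ce[i]-b)
        print(k,'n',s[i,4],'exp',round(ar),'pix',np.round(ce[i],1),'bbox',s[i,:4],'xy',np.round(X,1),'z',np.round(Q[:,2].min()),np.round(Q[:,2].max())); r[k]=X
    return r
E
python3 -c "
from h import *
for n in ['top','scene']:
    c=cam(n); print(n); tabs(c)
    W=cloud(c);m=((abs(W[...,2]-150)<8)&(W[...,0]>460)&(W[...,0]<690)&(W[...,1]>-400)&(W[...,1]<-180)).astype(np.uint8)
    v,u=np.nonzero(m); P=onplane(c,u,v,150); print(cv2.minAreaRect(P[:,:2].astype(np.float32)))
"
```

```text
top
red n 10 exp 40 pix [409.7 239.3] bbox [408 238   5   3] xy [ 601.6 -319.1] z 125.0 140.0
green n 7 exp 38 pix [387.1 236. ] bbox [385 235   5   3] xy [ 612.6 -246.1] z 132.0 137.0
orange n 4 exp 35 pix [386.5 259. ] bbox [385 259   4   1] xy [ 537.9 -242.7] z 133.0 138.0
black none
((572.8109130859375, -283.0588073730469), (178.3206024169922, 180.69879150390625), 84.90308380126953)
scene
red n 132 exp 169 pix [243.9 330.4] bbox [239 322  10  18] xy [ 601.9 -321.3] z 103.0 139.0
green n 116 exp 154 pix [267.4 312.5] bbox [263 305   9  16] xy [ 611.7 -247.6] z 105.0 140.0
orange n 104 exp 150 pix [241.4 301.7] bbox [238 294   8  17] xy [ 537.9 -246.8] z 103.0 139.0
black n 133 exp 164 pix [222.  318.4] bbox [217 311  11  16] xy [ 535.8 -314.8] z 102.0 139.0
((576.5833740234375, -289.90789794921875), (188.07186889648438, 187.94894409179688), 84.96260833740234)
```

Emit:
carry_out:
  moves:
    - [[3,1.3,-2,0,0,0,0],[3,2,-3,-0.3,-0.2,-0.4,0],[3,2.3,-3.4,-0.5,-0.2,-0.4,0],[3,2.3,-3.4,-1,0,0,0],[3,2.3,-3.4,-1,0,0,0],[3,2,-3,-0.5,0,0,0],[3,0.5,-1,0,0,0,0],[3,0,0,0,0,0,0]]

```text
t: 10.0
ee_pos: [527.2, -241.4, 192.7]
tool_rot: [0.999, -0.041, -0.007, -0.005]
force: [-0.7, 0.2, 0.1]
grip_width: 0.349
```

```bash
python3 -c "
from h import *
delta([538,-245.5,160],-5)
"
```

```text
t 10.0 pos [ 527.2 -241.4  192.7] F [-0.7  0.2  0.1] g 0.349 delta cm/deg [[1.08, -0.41, -3.27], [-0.59, -0.82, -0.36]]
```

Emit:
carry_out:
  moves:
    - [[3,0.6,-0.4,-0.5,-0.6,-0.8,-0.3],[3,0.3,0,-1,0,0,0],[3,0,0,-1,0,0,0],[3,0,0,0,0,0,0]]

```text
t: 10.33
ee_pos: [532.0, -241.8, 159.4]
tool_rot: [0.999, -0.044, -0.005, -0.004]
force: [0.2, 0.4, -0.2]
grip_width: 0.35
```

```bash
python3 -c "
from h import *
delta([538,-245.5,104],-5)
c=cam('scene');save(c,'s5')
i=cv2.imread('pics/s5.png')[230:390,170:320]; cv2.imwrite('pics/s5z.png',cv2.resize(i,None,fx=4,fy=3.7))
"
```

```text
t 10.33 pos [ 532.  -241.8  159.4] F [ 0.2  0.4 -0.2] g 0.35 delta cm/deg [[0.6, -0.37, -5.54], [-0.45, -0.61, 0.0]]
```

View pics/s5z.png

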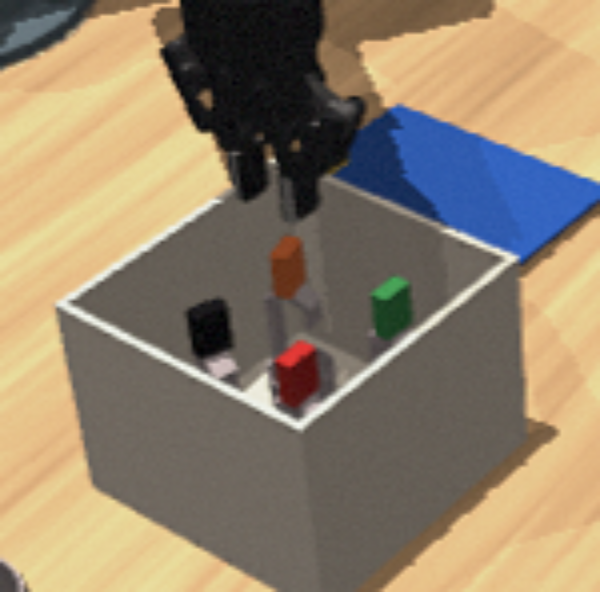

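Emit:
carry_out:
  moves:
    - [[3,0.5,-0.2,-0.5,-0.4,-0.6,0],[3,0.3,-0.1,-1,-0.3,-0.4,0],[3,0.1,0,-1,0,0,0],[3,0,0,-0.8,0,0,0],[3,0,0,0,0,0,0]]

```text
t: 10.8
ee_pos: [542.4, -242.8, 126.7]
tool_rot: [0.999, -0.042, 0.006, 0.003]
force: [-0.8, 0.7, -0.3]
grip_width: 0.354
```

```bash
python3 -c "
from h import *
delta([538,-244.5,104],-5)
"
```

```text
t 10.8 pos [ 542.4 -242.8  126.7] F [-0.8  0.7 -0.3] g 0.354 delta cm/deg [[-0.44, -0.17, -2.27], [0.4, 0.64, -0.19]]
```

Emit:
carry_out:
  moves:
    - [[3,-0.4,-0.1,-0.5,0.3,0.5,-0.1],[3,-0.2,-0.1,-0.7,0,0,0],[3,-0.1,0,-0.7,0,0,0],[3,-0.1,0,-0.4,0,0,0],[3,0,0,0,0,0,0]]

```text
t: 11.22
ee_pos: [535.5, -246.1, 104.4]
tool_rot: [0.999, -0.043, 0.003, 0.002]
force: [1.1, -0.3, 2.9]
grip_width: 0.354
```

```bash
python3 -c "
from h import *
delta([538,-244.5,104],-5)
"
```

```text
t 11.22 pos [ 535.5 -246.1  104.4] F [ 1.1 -0.3  2.9] g 0.354 delta cm/deg [[0.25, 0.16, -0.04], [0.22, 0.33, -0.09]]
```

Emit:
carry_out:
  moves:
    - [[3,0.25,0.15,0,0.2,0.3,0],[3,0,0,0,0,0,0],[0,0,0,0,0,0,0],[0,0,0,0,0,0,0],[0,0,0,0,0,0,0],[0,0,0,0,0,0,0],[0,0,0,0,0,0,0],[0,0,0,0,0,0,0]]
  squeeze: 50

```text
t: 11.88
ee_pos: [538.0, -244.9, 104.1]
tool_rot: [0.999, -0.043, 0.0, 0.0]
force: [-0.7, 0.1, 1.0]
grip_width: 0.128
```

```bash
python3 -c "
from h import *
delta([538,-244.5,104],-5)
c=cam('scene');save(c,'s6')
i=cv2.imread('pics/s6.png')[230:390,170:320]; cv2.imwrite('pics/s6z.png',cv2.resize(i,None,fx=4,fy=3.7))
"
```

```text
t 11.88 pos [ 538.  -244.9  104.1] F [-0.7  0.1  1. ] g 0.128 delta cm/deg [[-0.0, 0.04, -0.01], [0.01, 0.01, -0.06]]
```

View pics/s6z.png

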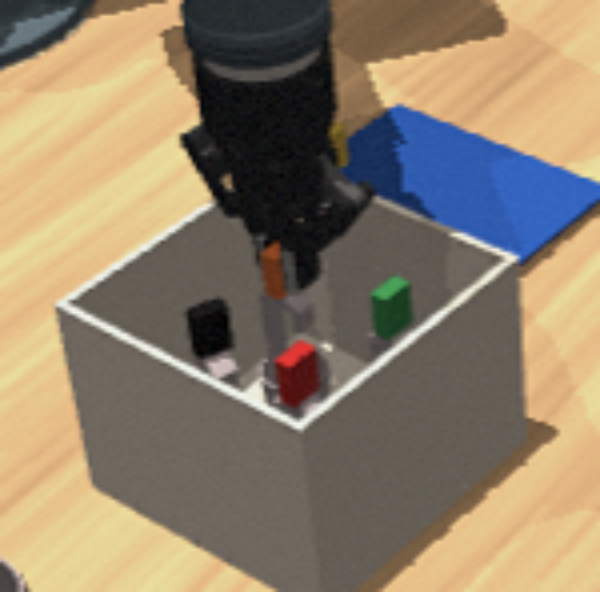

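Emit:
carry_out:
  moves:
    - [[0,0,0,1,0,0,0],[0,0,0,2.5,0,0,0],[0,0,0,3.5,0,0,0],[0,0,0,3.5,0,0,0],[0,0,0,3.5,0,0,0],[0,-0.2,0.5,3.5,0,0,0],[0,-0.5,1.5,2,0,0,0],[0,-0.5,2.5,0.5,0,0,0],[0,-0.5,3.2,0,0,0,0],[0,-0.5,3.5,0,0,0,0]]

```text
t: 12.77
ee_pos: [509.9, -132.1, 315.2]
tool_rot: [0.999, -0.048, -0.002, -0.001]
force: [-0.5, 0.6, -0.9]
grip_width: 0.131
```

```bash
python3 -c "
from h import *
delta([480,378,300],-2.5)
"
```

```text
t 12.77 pos [ 509.9 -132.1  315.2] F [-0.5  0.6 -0.9] g 0.131 delta cm/deg [[-2.99, 51.01, -1.52], [-0.11, -0.24, 2.95]]
```

Emit:
carry_out:
  moves:
    - [[0,-0.9,3.7,0,0,0,0.3],[0,-0.9,3.8,0,0,0,0.3],[0,-0.9,3.8,0,0,0,0.3],[0,-0.6,3.8,0,0,0,0.3],[0,-0.3,3.8,-0.2,0,0,0.3],[0,0,3.8,-0.2,0,0,0.3],[0,0,3.8,-0.2,0,0,0.3],[0,0,3.8,-0.2,0,0,0.3],[0,0,3.8,-0.2,0,0,0.3],[0,0,3.8,0,0,0,0]]

```text
t: 13.6
ee_pos: [465.1, 263.0, 312.8]
tool_rot: [1.0, -0.025, 0.002, -0.0]
force: [1.2, -0.5, -0.9]
grip_width: 0.132
```

```bash
python3 -c "
from h import *
delta([480,378,300],-2.5)
"
```

```text
t 13.6 pos [465.1 263.  312.8] F [ 1.2 -0.5 -0.9] g 0.132 delta cm/deg [[1.49, 11.5, -1.28], [-0.05, 0.27, 0.41]]
```

Emit:
carry_out:
  moves:
    - [[0,0.4,3.5,-0.3,0,0.2,0.3],[0,0.4,3,-0.3,0,0,0],[0,0.4,2.2,-0.3,0,0,0],[0,0.3,0.8,-0.3,0,0,0],[0,0,0,0,0,0,0],[0,0,0,0,0,0,0]]

```text
t: 14.1
ee_pos: [475.6, 370.1, 302.0]
tool_rot: [1.0, -0.017, 0.0, -0.001]
force: [-0.0, 0.3, -1.4]
grip_width: 0.13
```

```bash
python3 -c "
from h import *
delta([480,378,300],-2.5)
for n in ['scene','top']:
    c=cam(n); save(c,n+'7')
i=cv2.imread('pics/scene7.png')[90:270,280:450]; cv2.imwrite('pics/s7z.png',cv2.resize(i,None,fx=3.5,fy=3.3))
"
```

```text
t 14.1 pos [475.6 370.1 302. ] F [-0.   0.3 -1.4] g 0.13 delta cm/deg [[0.44, 0.79, -0.2], [-0.12, 0.01, -0.52]]
```

View pics/s7z.png

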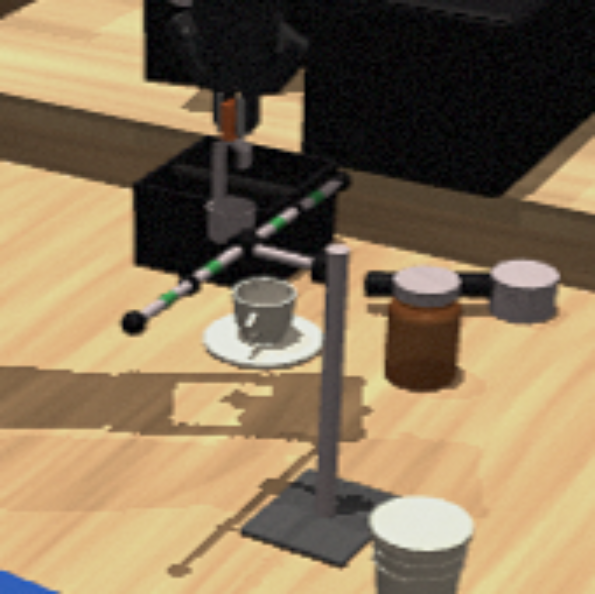

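View pics/top7.png

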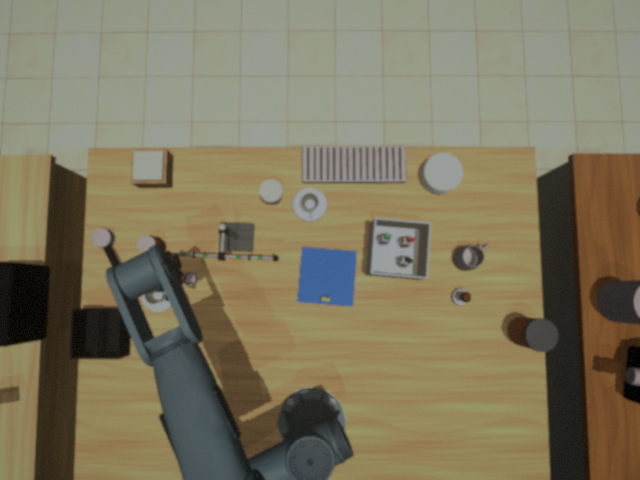

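```bash
python3 -c "
from h import *
delta([480,378,300],-2.5)
c=cam('scene'); tabs(c,z0=299,box=(420,540,320,420),zr=(285,345))
H=hsv(c);W=cloud(c);m=COL['orange'](H)&(abs(W[...,0]-476)<60)&(abs(W[...,1]-370)<60)&(W[...,2]>280);v,u=np.nonzero(m);print(len(u),u.min(),u.max(),v.min(),v.max(),W[m].mean(0))
g=np.array([[x,y,z] for x in(-6,6) for y in(-11,11) for z in(0,34)],float)+[475.6,370.1,299]
p=proj(c,g);print(p.min(0),p.max(0))
"
```

```text
t 14.2 pos [475.9 369.3 302.2] F [-0.4 -0.4 -0.7] g 0.133 delta cm/deg [[0.41, 0.87, -0.22], [-0.13, 0.03, -0.43]]
red none
green none
orange n 31 exp 91 pix [344.8 126.2] bbox [343 120   4  13] xy [471.6 361.3] z 300.0 337.0
black n 40 exp 89 pix [351.3 123.4] bbox [349 119   5  11] xy [478.1 389.1] z 311.0 344.0
31 343 346 120 132 [475.5073223  354.03974592 319.39527399]
[343.75921728 118.30470634] [351.13350641 132.56110338]
```

Emit:
carry_out:
  moves:
    - [[0,0,0.7,-0.2,0,0,-0.4],[0,0,0.5,-0.1,0,0,0],[0,0.5,0.2,0,0,0,0],[0,1,0,0,0,0,0],[0,1,0,0,0,0,0],[0,1,0,0,0,0,0],[0,0.5,0,0,0,0,0],[0,0,0,0,0,0,0]]

```text
t: 14.92
ee_pos: [522.6, 380.4, 300.9]
tool_rot: [1.0, -0.025, 0.002, -0.002]
force: [-0.7, -0.0, -0.3]
grip_width: 0.13
```

```bash
python3 -c "
from h import *
delta([546.8,381,299],-2.5)
"
```

```text
t 14.92 pos [522.6 380.4 300.9] F [-0.7 -0.  -0.3] g 0.13 delta cm/deg [[2.42, 0.06, -0.19], [-0.17, 0.23, 0.39]]
```

Emit:
carry_out:
  moves:
    - [[0,0.8,0,0,-0.1,0.2,0.3],[0,0.8,0,-0.1,0,0,0],[0,0.6,0,0,0,0,0],[0,0.2,0,0,0,0,0],[0,0,0,0,0,0,0]]

```text
t: 15.33
ee_pos: [549.8, 379.8, 298.8]
tool_rot: [1.0, -0.023, -0.001, -0.0]
force: [-0.5, 0.4, -1.4]
grip_width: 0.132
```

```bash
python3 -c "
from h import *
delta([546.8,381,299],-2.5)
c=cam('scene'); save(c,'s8')
i=cv2.imread('pics/s8.png')[90:270,280:450]; cv2.imwrite('pics/s8z.png',cv2.resize(i,None,fx=3.5,fy=3.3))
"
```

```text
t 15.33 pos [549.8 379.8 298.8] F [-0.5  0.4 -1.4] g 0.132 delta cm/deg [[-0.3, 0.12, 0.02], [-0.02, -0.07, 0.11]]
```

View pics/s8z.png

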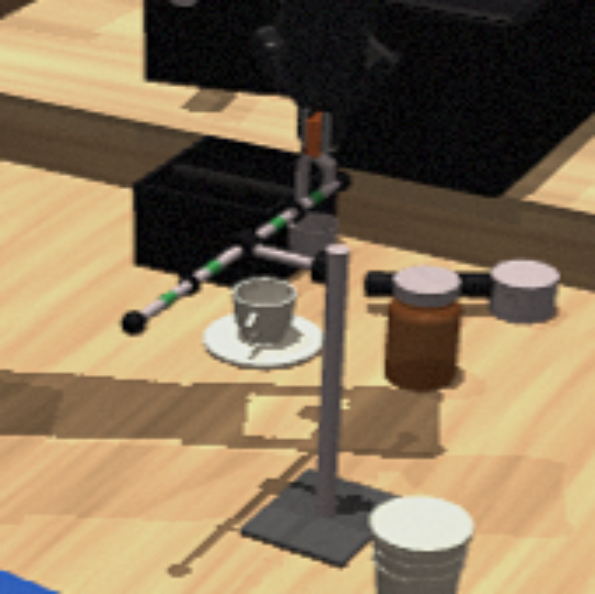

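Emit:
carry_out:
  moves:
    - [[0,-0.3,0.1,-0.4,0,0,0],[0,-0.1,0,-0.8,0,0,0],[0,0,0,-0.8,0,0,0],[0,0,0,-0.6,0,0,0],[0,0,0,0,0,0,0]]

```text
t: 15.8
ee_pos: [543.5, 381.3, 270.2]
tool_rot: [1.0, -0.022, -0.001, -0.0]
force: [0.1, 0.5, -1.3]
grip_width: 0.13
```

```bash
python3 -c "
from h import *
delta([546.8,381,263],-2.5)
"
```

```text
t 15.8 pos [543.5 381.3 270.2] F [ 0.1  0.5 -1.3] g 0.13 delta cm/deg [[0.33, -0.03, -0.72], [-0.02, -0.11, 0.04]]
```

Emit:
carry_out:
  moves:
    - [[0,0.3,0,-0.4,0,0,0],[0,0,0,-0.5,0,0,0],[0,0,0,-0.4,0,0,0],[0,0,0,-0.3,0,0,0],[0,0,0,0,0,0,0]]

```text
t: 16.22
ee_pos: [546.8, 381.4, 252.2]
tool_rot: [1.0, -0.022, -0.001, -0.0]
force: [0.2, 0.3, -0.1]
grip_width: 0.131
```

```bash
cat >> h.py <<'E'
def barfit(c,z=(215,285)):
    H=hsv(c);W=cloud(c);g=(abs(H[...,0].astype(int)-65)<20)&(H[...,1]>100)&(W[...,2]>z[0])&(W[...,2]<z[1])&(abs(W[...,0]-541)<40)&(W[...,1]>120)&(W[...,1]<410)
    l=cv2.connectedComponentsWithStats(g.astype(np.uint8)); Q=[]
    for i in range(1,l[0]):
        if l[2][i,4]>=4: q=W[l[1]==i].mean(0); Q.append(q); print('mark',l[2][i,4],np.round(l[3][i],1),np.round(q,1))
    Q=np.array(Q)
    if len(Q)>1: print('tilt',np.polyfit(Q[:,1],Q[:,2],1)[0])
E
python3 -c "
from h import *
delta([546.8,381,245],-2.5)
c=cam('scene'); save(c,'s9');barfit(c)
i=cv2.imread('pics/s9.png')[90:270,280:450]; cv2.imwrite('pics/s9z.png',cv2.resize(i,None,fx=3.5,fy=3.3))
"
```

```text
t 16.22 pos [546.8 381.4 252.2] F [ 0.2  0.3 -0.1] g 0.131 delta cm/deg [[0.0, -0.04, -0.72], [-0.02, -0.09, 0.02]]
mark 10 [359.3 159.2] [547.  312.3 248.1]
mark 10 [341.3 169.2] [542.9 213.5 258.1]
mark 9 [328.3 175.9] [538.9 150.1 264.9]
tilt -0.10341323955880162
```

View pics/s9z.png

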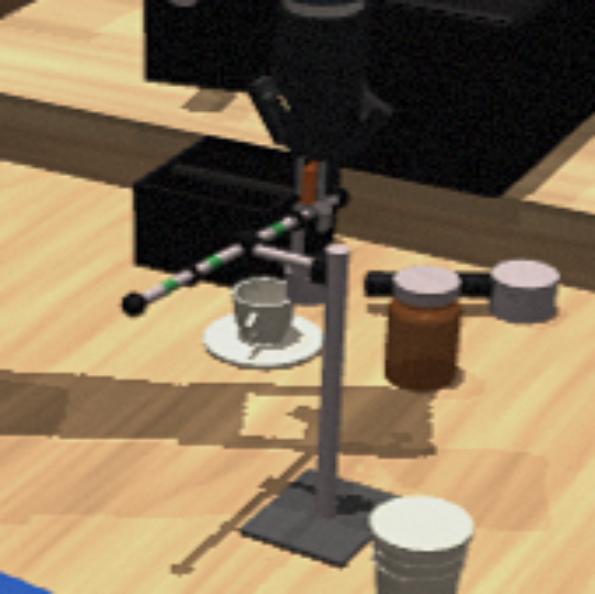

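Emit:
carry_out:
  moves:
    - [[0,0,0,-0.3,0,0,0],[0,0,0,-0.3,0,0,0],[0,0,0,-0.2,0,0,0],[0,0,0,0,0,0,0],[1.8,0,0,0,0,0,0],[1.8,0,0,0,0,0,0],[2.2,0,0,0,0,0,0],[2.6,0,0,0,0,0,0],[3,0,0,0,0,0,0]]

```text
t: 17.02
ee_pos: [547.4, 381.7, 245.5]
tool_rot: [1.0, -0.022, 0.0, -0.001]
force: [-0.2, -0.7, -0.3]
grip_width: 0.351
```

```bash
python3 -c "
from h import *
delta([546.8,381,245],-2.5)
c=cam('scene'); save(c,'s10');barfit(c)
i=cv2.imread('pics/s10.png')[90:270,280:450]; cv2.imwrite('pics/s10z.png',cv2.resize(i,None,fx=3.5,fy=3.3))
"
```

```text
t 17.02 pos [547.4 381.7 245.5] F [-0.2 -0.7 -0.3] g 0.351 delta cm/deg [[-0.06, -0.07, -0.05], [-0.09, 0.05, 0.02]]
mark 7 [359.1 160.4] [546.6 312.3 244.1]
mark 9 [341.2 167.9] [542.2 214.3 261.6]
mark 9 [328.7 172.8] [539.6 150.6 274. ]
tilt -0.18444400516630044
```

View pics/s10z.png

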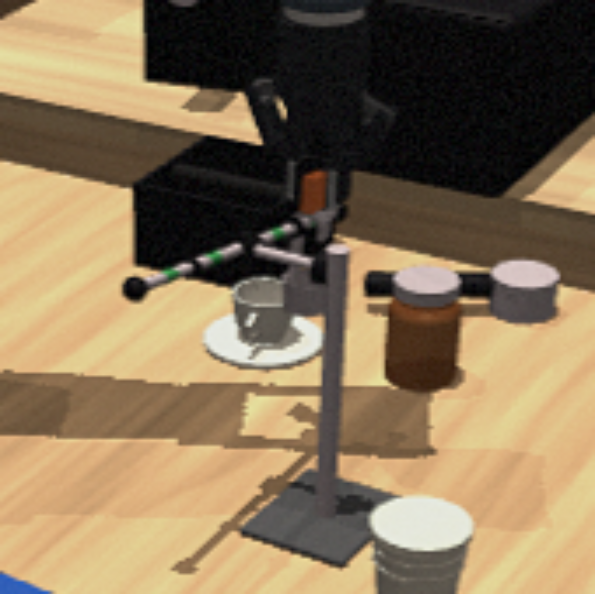

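Emit:
carry_out:
  moves:
    - [[3,0,0,0.8,0,0,0],[3,0,0,1.5,0,0,0],[3,0,0,3,0,0,0],[3,0,0,3.5,0,0,0],[3,-0.3,0,2.5,0,0,0],[3,-0.8,-1,1,0,0,0],[3,-1,-2.5,0,0,0,0],[3,-1,-3.5,0,0,0,-0.3],[3,-1,-4,0,0,0,-0.3],[3,-1,-4,0,0,0,-0.3]]

```text
t: 17.9
ee_pos: [493.1, 233.0, 378.6]
tool_rot: [1.0, -0.025, 0.002, -0.002]
force: [0.9, -1.3, 0.4]
grip_width: 0.347
```

Emit:
carry_out:
  moves:
    - [[3,-0.8,-4,0,0,0,-0.3],[3,0,-4,0,0,0,-0.3],[3,0,-4,-0.3,0,0,-0.3],[3,0,-4,-0.3,0,0,-0.3],[3,0.4,-4,-0.3,0,0,-0.3],[3,0.4,-4,-0.3,0,0,0],[3,0.4,-4,-0.3,0,0,0],[3,0.4,-4,-0.3,0,0,0],[3,0.4,-4,-0.3,0,0,0],[3,0.4,-4,-0.3,0,0,0]]

```text
t: 18.73
ee_pos: [503.1, -181.6, 367.3]
tool_rot: [0.999, -0.036, 0.013, -0.0]
force: [0.6, 0.1, -0.2]
grip_width: 0.354
```

```bash
python3 -c "
from h import *
delta([536,-315,200],-5)
c=cam('scene'); save(c,'s11');barfit(c);tabs(c)
c=cam('top');print(lidfit(c,14)['rect'])
"
```

```text
t 18.73 pos [ 503.1 -181.6  367.3] F [ 0.6  0.1 -0.2] g 0.354 delta cm/deg [[3.29, -13.34, -16.73], [0.02, 1.44, -0.82]]
mark 7 [359.1 160.4] [547.  311.6 244.5]
mark 10 [341.  167.8] [542.5 212.5 262.7]
mark 8 [328.6 172.6] [540.2 149.4 275.2]
tilt -0.18839970339037657
red n 126 exp 169 pix [243.7 330.6] bbox [239 322  10  18] xy [ 602.  -322.1] z 104.0 139.0
green n 115 exp 154 pix [267.3 312.5] bbox [263 305   9  16] xy [ 611.5 -247.7] z 104.0 139.0
orange none
black n 134 exp 164 pix [221.9 318.4] bbox [217 311  11  16] xy [ 535.7 -314.8] z 102.0 140.0
((481.4194641113281, -74.65912628173828), (129.06558227539062, 101.97163391113281), 76.84017181396484)
```

View pics/s11.png

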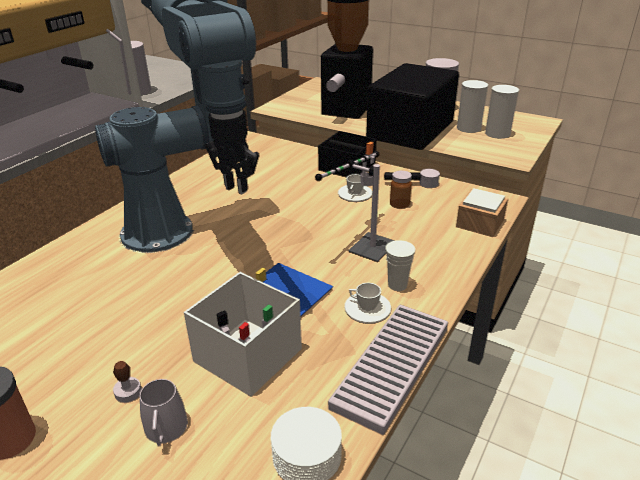

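Emit:
carry_out:
  moves:
    - [[3,0.6,-2.5,-1,0,0.7,-0.4],[3,0.6,-3,-1.5,0,0.7,-0.4],[3,0.6,-3,-2,0,0,0],[3,0.6,-2.5,-2.5,0,0,0],[3,0.5,-1.5,-2.5,0,0,0],[3,0.3,-0.5,-2.5,0,0,0],[3,0,0,-2,0,0,0],[3,0,0,0,0,0,0],[3,0,0,0,0,0,0]]

```text
t: 19.58
ee_pos: [537.3, -321.0, 229.5]
tool_rot: [0.999, -0.048, 0.004, 0.003]
force: [-1.0, 0.6, 0.9]
grip_width: 0.35
```

```bash
python3 -c "
from h import *
delta([536,-314,150],-5)
"
```

```text
t 19.58 pos [ 537.3 -321.   229.5] F [-1.   0.6  0.9] g 0.35 delta cm/deg [[-0.13, 0.7, -7.95], [0.38, 0.44, 0.56]]
```

Emit:
carry_out:
  moves:
    - [[3,-0.1,0.4,-1,0.3,0.4,0.4],[3,0,0.2,-2,0,0,0],[3,0,0,-2,0,0,0],[3,0,0,-1.5,0,0,0],[3,0,0,-0.5,0,0,0],[3,0,0,0,0,0,0],[3,0,0,0,0,0,0]]

```text
t: 20.17
ee_pos: [541.6, -313.1, 168.9]
tool_rot: [0.999, -0.042, 0.007, 0.005]
force: [0.3, 0.2, -0.4]
grip_width: 0.354
```

```bash
python3 -c "
from h import *
delta([536,-314,104],-5)
c=cam('scene');save(c,'s12')
i=cv2.imread('pics/s12.png')[230:390,170:320]; cv2.imwrite('pics/s12z.png',cv2.resize(i,None,fx=4,fy=3.7))
"
```

```text
t 20.17 pos [ 541.6 -313.1  168.9] F [ 0.3  0.2 -0.4] g 0.354 delta cm/deg [[-0.56, -0.09, -6.49], [0.62, 0.72, -0.24]]
```

View pics/s12z.png

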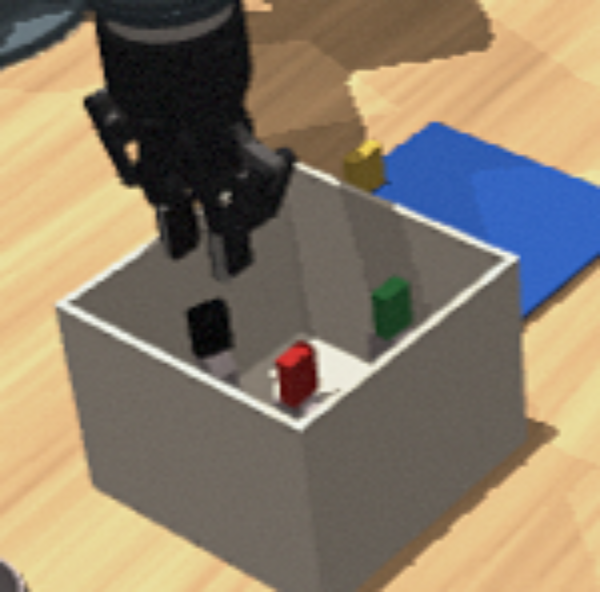

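Emit:
carry_out:
  moves:
    - [[3,-0.4,-0.1,-0.8,0.5,0.6,-0.2],[3,-0.3,0,-1.2,0.2,0.2,0],[3,-0.1,0,-1.2,0,0,0],[3,0,0,-1,0,0,0],[3,0,0,-0.5,0,0,0],[3,0,0,0,0,0,0]]

```text
t: 20.72
ee_pos: [534.2, -315.6, 121.4]
tool_rot: [0.999, -0.043, 0.001, 0.001]
force: [-0.1, -0.1, -0.2]
grip_width: 0.35
```

```bash
python3 -c "
from h import *
delta([536,-314,104],-5)
"
```

```text
t 20.72 pos [ 534.2 -315.6  121.4] F [-0.1 -0.1 -0.2] g 0.35 delta cm/deg [[0.18, 0.16, -1.74], [0.1, 0.13, -0.02]]
```

Emit:
carry_out:
  moves:
    - [[3,0,0.1,-0.6,0.1,0.1,0],[3,0,0,-0.6,0,0,0],[3,0,0,-0.4,0,0,0],[3,0,0,-0.1,0,0,0],[3,0,0,0,0,0,0]]

```text
t: 21.13
ee_pos: [533.9, -314.1, 101.5]
tool_rot: [0.999, -0.044, -0.001, -0.001]
force: [-0.5, -0.8, -0.4]
grip_width: 0.351
```

```bash
python3 -c "
from h import *
delta([536,-314,104],-5)
"
```

```text
t 21.13 pos [ 533.9 -314.1  101.5] F [-0.5 -0.8 -0.4] g 0.351 delta cm/deg [[0.21, 0.01, 0.25], [-0.09, -0.06, -0.01]]
```

Emit:
carry_out:
  moves:
    - [[3,0.2,0,0.25,0,0,0],[3,0,0,0,0,0,0],[0,0,0,0,0,0,0],[0,0,0,0,0,0,0],[0,0,0,0,0,0,0],[0,0,0,0,0,0,0],[0,0,0,0,0,0,0],[0,0,0,0,0,0,0]]
  squeeze: 50

```text
t: 21.8
ee_pos: [537.0, -314.7, 105.8]
tool_rot: [0.999, -0.043, 0.0, 0.0]
force: [0.9, -0.0, -1.4]
grip_width: 0.137
```

Emit:
carry_out:
  moves:
    - [[0,0,0,0.5,0,0,0],[0,0,0,1.5,0,0,0],[0,0,0,3,0,0,0],[0,0,0,3.5,0,0,0],[0,0,0,3.5,0,0,0],[0,0,0,3.5,0,0,0],[0,-0.3,1,2.5,0,0,0],[0,-0.5,2,1,0,0,0],[0,-0.5,3,0,0,0,0],[0,-0.5,3.5,0,0,0,0]]

```text
t: 22.63
ee_pos: [514.4, -220.3, 305.1]
tool_rot: [0.999, -0.047, -0.001, -0.0]
force: [0.5, -0.4, -1.3]
grip_width: 0.133
```

```bash
python3 -c "
from h import *
delta([475,152,321],-2.5)
c=cam('scene');save(c,'s13');barfit(c)
"
```

```text
t 22.63 pos [ 514.4 -220.3  305.1] F [ 0.5 -0.4 -1.3] g 0.133 delta cm/deg [[-3.94, 37.23, 1.59], [-0.04, -0.09, 2.94]]
mark 8 [359.2 160.6] [547.7 310.8 244.4]
mark 9 [340.9 167.9] [541.9 213.1 262. ]
mark 8 [328.6 172.6] [539.9 149.8 274.9]
tilt -0.18875621466457393
```

View pics/s13.png

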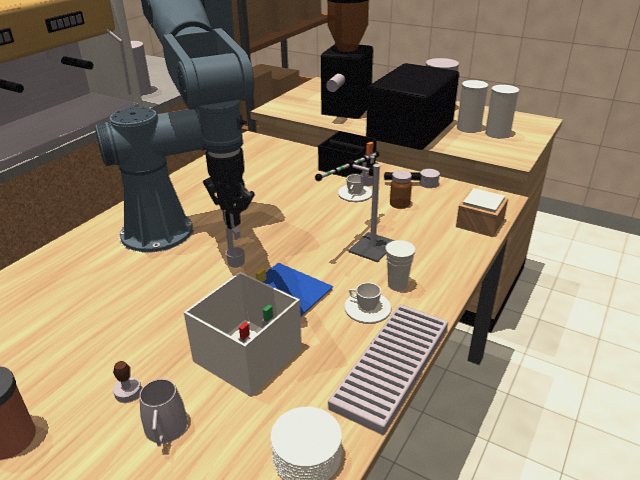

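Emit:
carry_out:
  moves:
    - [[0,-1,3.8,0.2,0,0,0.3],[0,-1,4,0.3,0,0,0.3],[0,-0.8,4,0.3,0,0,0.3],[0,-0.6,4,0.3,0,0,0.3],[0,-0.4,4,0.3,0,0,0.3],[0,-0.2,4,0.2,0,0,0.3],[0,0,3.8,0,0,0,0.3],[0,0,3,0,0,0,0.3],[0,0,1.5,0,0,0,0],[0,0,0,0,0,0,0]]

```text
t: 23.52
ee_pos: [468.1, 118.6, 326.2]
tool_rot: [1.0, -0.023, 0.002, -0.003]
force: [-0.6, 0.7, -1.0]
grip_width: 0.132
```

```bash
python3 -c "
from h import *
delta([475,152,323],-2.5)
"
```

```text
t 23.52 pos [468.1 118.6 326.2] F [-0.6  0.7 -1. ] g 0.132 delta cm/deg [[0.69, 3.34, -0.32], [-0.31, 0.27, 0.14]]
```

Emit:
carry_out:
  moves:
    - [[0,0.2,1.5,-0.1,-0.3,0.2,0.1],[0,0.1,1.2,-0.1,0,0,0],[0,0.1,0.6,0,0,0,0],[0,0,0,0,0,0,0],[0,0,0,0,0,0,0]]

```text
t: 23.93
ee_pos: [472.2, 151.8, 324.8]
tool_rot: [1.0, -0.021, 0.001, 0.001]
force: [-0.7, 0.5, -0.6]
grip_width: 0.126
```

```bash
python3 -c "
from h import *
delta([537,152,323],-2.5)
c=cam('scene'); save(c,'s14')
i=cv2.imread('pics/s14.png')[90:270,240:410]; cv2.imwrite('pics/s14z.png',cv2.resize(i,None,fx=3.5,fy=3.3))
H=hsv(c);p=read_state()['ee_pos']
g=np.array([[x,y,z] for x in(-6,6) for y in(-11,11) for z in(0,34)],float)+p+[0,0,-4.8]
q=proj(c,g);print(q.min(0),q.max(0))
"
```

```text
t 23.93 pos [472.2 151.8 324.8] F [-0.7  0.5 -0.6] g 0.126 delta cm/deg [[6.48, 0.02, -0.18], [0.11, 0.1, -0.08]]
[302.33937367 137.56861365] [310.94589331 153.42556887]
```

View pics/s14z.png

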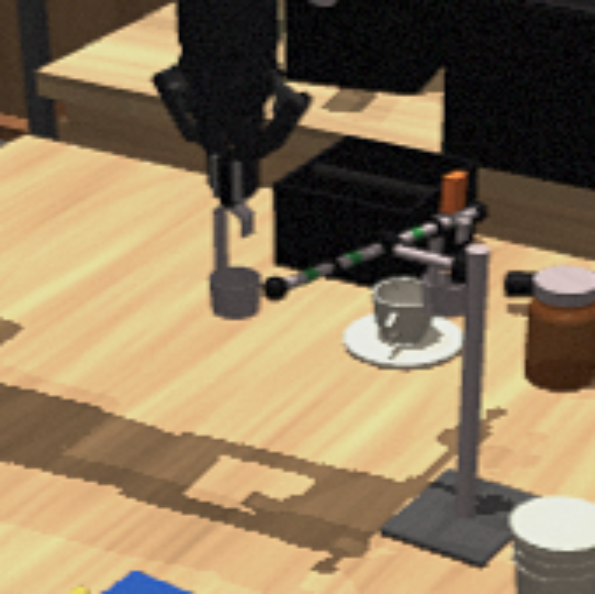

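Emit:
carry_out:
  moves:
    - [[0,0.7,0,-0.1,0,0,0],[0,1,0,0,0,0,0],[0,1.2,0,0,0,0,0],[0,1.2,0,0,0,0,0],[0,1,0,0,0,0,0],[0,0.5,0,0,0,0,0],[0,0,0,0,0,0,0],[0,0,0,0,0,0,0]]

```text
t: 24.65
ee_pos: [535.7, 146.0, 322.9]
tool_rot: [1.0, -0.025, 0.001, 0.002]
force: [0.7, 0.3, 0.0]
grip_width: 0.133
```

```bash
python3 -c "
from h import *
delta([537,152,323],-2.5)
"
```

```text
t 24.65 pos [535.7 146.  322.9] F [0.7 0.3 0. ] g 0.133 delta cm/deg [[0.13, 0.6, 0.01], [0.18, 0.13, 0.37]]
```

Emit:
carry_out:
  moves:
    - [[0,0.1,0.6,0,0.2,0.1,0.3],[0,0,0,0,0,0,0],[0,0,0,-0.6,0,0,0],[0,0,0,-0.9,0,0,0],[0,0,0,-0.7,0,0,0],[0,0,0,0,0,0,0]]

```text
t: 25.15
ee_pos: [535.5, 152.7, 298.8]
tool_rot: [1.0, -0.022, 0.0, -0.0]
force: [-0.0, 0.2, 0.1]
grip_width: 0.134
```

```bash
python3 -c "
from h import *
delta([537,151,287],-2.5)
c=cam('scene'); save(c,'s15')
i=cv2.imread('pics/s15.png')[90:270,240:410]; cv2.imwrite('pics/s15z.png',cv2.resize(i,None,fx=3.5,fy=3.3))
"
```

```text
t 25.15 pos [535.5 152.7 298.8] F [-0.   0.2  0.1] g 0.134 delta cm/deg [[0.15, -0.17, -1.18], [-0.04, 0.0, 0.02]]
```

View pics/s15z.png

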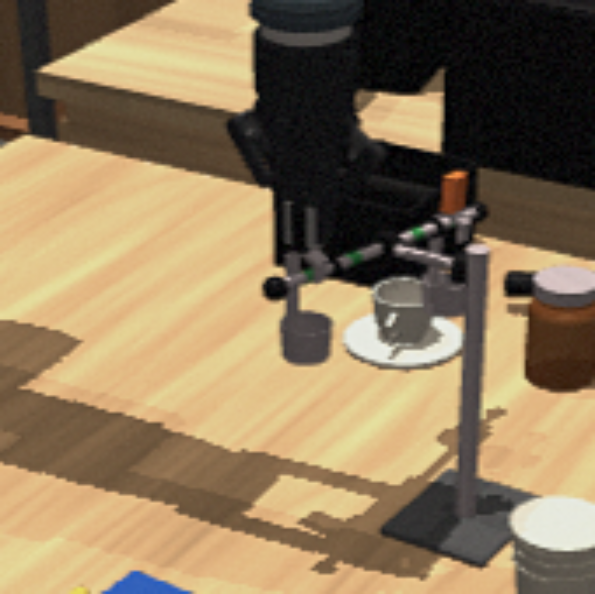

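Emit:
carry_out:
  moves:
    - [[0,0.1,-0.1,-0.5,0,0,0],[0,0,0,-0.7,0,0,0],[0,0,0,-0.7,0,0,0],[0,0,-0.1,-0.6,0,0,0],[0,0,0,-0.3,0,0,0],[0,0,0,0,0,0,0]]

```text
t: 25.7
ee_pos: [536.9, 150.4, 268.9]
tool_rot: [1.0, -0.022, 0.001, -0.0]
force: [1.2, 0.7, -0.1]
grip_width: 0.134
```

```bash
python3 -c "
from h import *
delta([537,150.5,268],-2.5)
c=cam('scene'); save(c,'s16');barfit(c)
i=cv2.imread('pics/s16.png')[90:270,240:410]; cv2.imwrite('pics/s16z.png',cv2.resize(i,None,fx=3.5,fy=3.3))
"
```

```text
t 25.7 pos [536.9 150.4 268.9] F [ 1.2  0.7 -0.1] g 0.134 delta cm/deg [[0.01, 0.01, -0.09], [-0.04, 0.1, 0.02]]
mark 10 [359.3 158.1] [547.3 311.5 251.9]
mark 10 [340.9 170.1] [542.5 212.1 255.9]
tilt -0.039745775360789506
```

View pics/s16z.png

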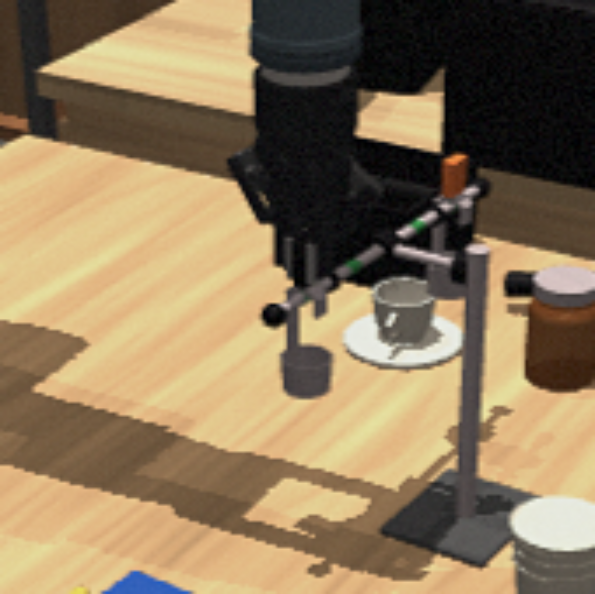

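Bar is nearly level (tilt -0.04) and the hook carries it at the right outer mark. Release and retreat.

Emit:
carry_out:
  moves:
    - [[0,0,0,-0.2,0,0,0],[0,0,0,-0.1,0,0,0],[1.8,0,0,0,0,0,0],[1.8,0,0,0,0,0,0],[2.4,0,0,0,0,0,0],[3,0,0,0,0,0,0],[3,0,0,0.8,0,0,0],[3,0,0,2,0,0,0],[3,0,0,3,0,0,0],[3,0,0,3,0,0,0]]

```text
t: 26.58
ee_pos: [533.3, 150.2, 351.6]
tool_rot: [1.0, -0.022, -0.005, 0.0]
force: [0.2, 0.3, 1.1]
grip_width: 0.357
```

Emit:
carry_out:
  moves:
    - [[3,0,-1,0.5,0,0,0],[3,0,-3,0,0,0,0],[3,0.4,-4,0,0,0,-0.3],[3,0.4,-4,0,0,0,-0.3],[3,0.4,-4,0,0,0,-0.3],[3,0.6,-4,0,0,0,-0.3],[3,0.6,-4,-0.5,0,0,-0.3],[3,0.6,-4,-0.5,0,0,-0.3],[3,0.6,-4,-0.5,0,0,-0.3],[3,0.6,-4,-0.5,0,0,-0.3]]

```text
t: 27.42
ee_pos: [576.6, -214.2, 355.5]
tool_rot: [0.999, -0.036, 0.009, 0.0]
force: [0.3, 0.6, 0.3]
grip_width: 0.351
```

```bash
python3 -c "
from h import *
delta([612,-247,200],-5)
c=cam('scene'); save(c,'s17');barfit(c);tabs(c)
"
```

```text
t 27.42 pos [ 576.6 -214.2  355.5] F [0.3 0.6 0.3] g 0.351 delta cm/deg [[3.54, -3.28, -15.55], [0.09, 0.98, -0.86]]
mark 12 [359.2 157.6] [546.1 313.3 252.6]
mark 12 [341.  170.5] [541.9 213.7 253.8]
tilt -0.01267408295851415
red n 127 exp 169 pix [243.7 330.6] bbox [239 322  10  18] xy [ 601.9 -321.9] z 101.0 140.0
green n 119 exp 154 pix [267.4 312.5] bbox [263 305  10  16] xy [ 611.8 -247.6] z 104.0 137.0
orange none
black none
```

View pics/s17.png

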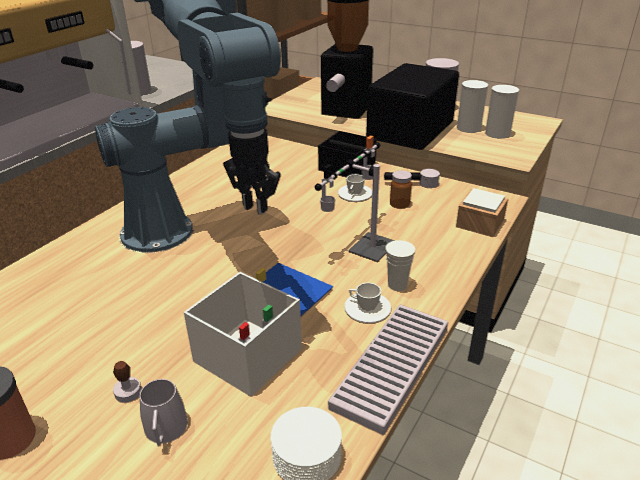

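Emit:
carry_out:
  moves:
    - [[3,0.8,-0.5,-1,0,0.6,-0.4],[3,0.9,-0.5,-2,0,0.3,-0.4],[3,0.5,0,-2.5,0,0,0],[3,0,0,-2.5,0,0,0],[3,0,0,-2.5,0,0,0],[3,0,0,-2,0,0,0],[3,0,0,-1,0,0,0],[3,0,0,0,0,0,0],[3,0,0,0,0,0,0]]

```text
t: 28.22
ee_pos: [597.1, -240.3, 215.3]
tool_rot: [0.999, -0.052, 0.0, 0.004]
force: [0.6, -0.2, 0.4]
grip_width: 0.351
```

```bash
python3 -c "
from h import *
delta([611.8,-246.8,150],-5)
"
```

```text
t 28.22 pos [ 597.1 -240.3  215.3] F [ 0.6 -0.2  0.4] g 0.351 delta cm/deg [[1.47, -0.65, -6.53], [0.44, 0.03, 0.97]]
```

Emit:
carry_out:
  moves:
    - [[3,1,-0.4,-1,0.4,0,0.8],[3,0.5,-0.3,-1.8,0,0,0.2],[3,0.1,0,-1.8,0,0,0],[3,0,0,-1,0,0,0],[3,0,0,0,0,0,0],[3,0,0,0,0,0,0]]

```text
t: 28.72
ee_pos: [618.7, -250.1, 169.5]
tool_rot: [0.999, -0.042, 0.007, 0.004]
force: [-0.4, -1.1, 0.3]
grip_width: 0.35
```

```bash
python3 -c "
from h import *
delta([611.8,-246.8,104],-5)
"
```

```text
t 28.72 pos [ 618.7 -250.1  169.5] F [-0.4 -1.1  0.3] g 0.35 delta cm/deg [[-0.69, 0.33, -6.55], [0.53, 0.82, -0.13]]
```

Emit:
carry_out:
  moves:
    - [[3,-0.5,0.3,-0.6,0.5,0.8,-0.1],[3,-0.3,0.1,-1.2,0,0,0],[3,-0.1,0,-1.2,0,0,0],[3,0,0,-0.8,0,0,0],[3,0,0,0,0,0,0],[3,0,0,0,0,0,0]]

```text
t: 29.22
ee_pos: [609.9, -246.3, 132.5]
tool_rot: [0.999, -0.043, 0.002, 0.001]
force: [0.7, 0.1, -0.2]
grip_width: 0.355
```

```bash
python3 -c "
from h import *
delta([611.8,-246.8,105],-5)
"
```

```text
t 29.22 pos [ 609.9 -246.3  132.5] F [ 0.7  0.1 -0.2] g 0.355 delta cm/deg [[0.19, -0.05, -2.75], [0.16, 0.23, -0.03]]
```

Emit:
carry_out:
  moves:
    - [[3,0.1,0,-0.6,0.1,0.2,0],[3,0.1,0,-0.8,0,0,0],[3,0,0,-0.7,0,0,0],[3,0,0,-0.4,0,0,0],[3,0,0,0,0,0,0],[3,0,0,0,0,0,0]]

```text
t: 29.72
ee_pos: [612.2, -246.3, 104.4]
tool_rot: [0.999, -0.043, -0.0, 0.0]
force: [0.2, 0.2, 0.0]
grip_width: 0.349
```

```bash
python3 -c "
from h import *
delta([611.8,-246.8,105],-5)
"
```

```text
t 29.72 pos [ 612.2 -246.3  104.4] F [0.2 0.2 0. ] g 0.349 delta cm/deg [[-0.04, -0.05, 0.06], [0.04, -0.01, -0.03]]
```

Emit:
carry_out:
  moves:
    - [[0,0,0,0,0,0,0],[0,0,0,0,0,0,0],[0,0,0,0,0,0,0],[0,0,0,0,0,0,0],[0,0,0,0,0,0,0],[0,0,0,0,0,0,0]]
  squeeze: 50

```text
t: 30.22
ee_pos: [612.4, -246.4, 104.9]
tool_rot: [0.999, -0.043, 0.0, 0.0]
force: [-0.9, -0.6, -0.9]
grip_width: 0.128
```

Emit:
carry_out:
  moves:
    - [[0,0,0,0.5,0,0,0],[0,0,0,1.5,0,0,0],[0,0,0,3,0,0,0],[0,0,0,3.5,0,0,0],[0,0,0,3.5,0,0,0],[0,0,0,3.5,0,0,0],[0,-1,1,3,0,0,0],[0,-1.3,2,1,0,0,0],[0,-1.3,3,0,0,0,0],[0,-1.3,3.5,0,0,0,0]]

```text
t: 31.05
ee_pos: [559.3, -153.4, 310.3]
tool_rot: [0.999, -0.047, 0.0, 0.001]
force: [-0.2, 0.4, -1.9]
grip_width: 0.126
```

```bash
python3 -c "
from h import *
delta([475,315.5,300],-2.5)
c=cam('scene');save(c,'s18')
"
```

```text
t 31.05 pos [ 559.3 -153.4  310.3] F [-0.2  0.4 -1.9] g 0.126 delta cm/deg [[-8.43, 46.89, -1.03], [0.12, 0.02, 2.92]]
```

View pics/s18.png

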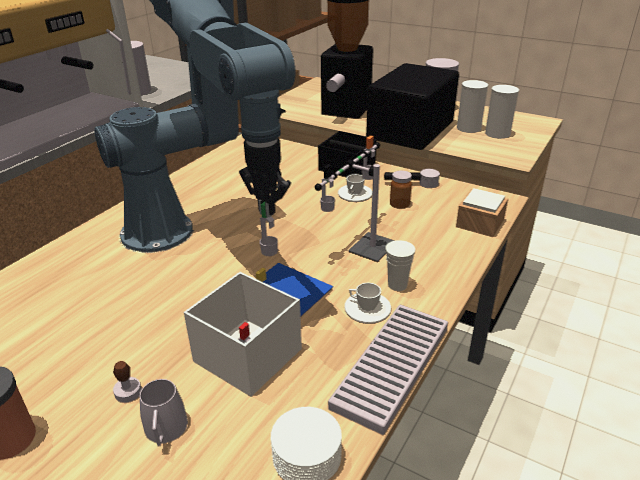

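Emit:
carry_out:
  moves:
    - [[0,-2,3,0,0,0,0.3],[0,-2,3,0,0,0,0.3],[0,-2,3,0,0,0,0.3],[0,-1.5,3,0,0,0,0.3],[0,-0.8,3.5,0,0,0,0.3],[0,-0.2,3.8,0,0,0,0.3],[0,0,3.8,0,0,0,0.3],[0,0,3.8,0,0,0,0.3],[0,0,3.8,0,0,0,0.3],[0,0,3.8,0,0,0,0]]

```text
t: 31.93
ee_pos: [465.3, 207.8, 315.9]
tool_rot: [1.0, -0.024, 0.004, -0.0]
force: [0.7, 0.0, -0.5]
grip_width: 0.13
```

```bash
python3 -c "
from h import *
delta([475,315.5,300],-2.5)
"
```

```text
t 31.93 pos [465.3 207.8 315.9] F [ 0.7  0.  -0.5] g 0.13 delta cm/deg [[0.97, 10.77, -1.59], [-0.0, 0.46, 0.22]]
```

Emit:
carry_out:
  moves:
    - [[0,0.2,3,-0.4,0,0.3,0.2],[0,0.2,3,-0.4,0,0,0],[0,0.2,1.8,-0.4,0,0,0],[0,0.1,0.5,-0.2,0,0,0],[0,0,0,0,0,0,0],[0,0,0,0,0,0,0]]

```text
t: 32.43
ee_pos: [469.9, 302.8, 304.2]
tool_rot: [1.0, -0.016, 0.003, -0.002]
force: [-0.5, -0.8, -1.2]
grip_width: 0.132
```

```bash
python3 -c "
from h import *
delta([544,315.5,300],-2.5)
"
```

```text
t 32.43 pos [469.9 302.8 304.2] F [-0.5 -0.8 -1.2] g 0.132 delta cm/deg [[7.41, 1.27, -0.42], [-0.17, 0.34, -0.64]]
```

Emit:
carry_out:
  moves:
    - [[0,0,0.8,-0.2,-0.1,0.3,-0.5],[0,0,0.5,-0.1,0,0,0],[0,0.5,0.1,0,0,0,0],[0,1,0.1,0,0,0,0],[0,1,0.1,0,0,0,0],[0,1,0.1,0,0,0,0],[0,0.6,0,0,0,0,0],[0,0,0,0,0,0,0],[0,0,0,0,0,0,0]]

```text
t: 33.18
ee_pos: [518.5, 315.5, 302.4]
tool_rot: [1.0, -0.025, 0.002, -0.0]
force: [-0.5, -0.1, -1.3]
grip_width: 0.128
```

```bash
python3 -c "
from h import *
delta([544,315.5,300],-2.5)
"
```

```text
t 33.18 pos [518.5 315.5 302.4] F [-0.5 -0.1 -1.3] g 0.128 delta cm/deg [[2.55, -0.0, -0.24], [-0.02, 0.18, 0.38]]
```

Emit:
carry_out:
  moves:
    - [[0,0.8,0,-0.1,0,0.2,0.3],[0,0.8,0,-0.1,0,0,0],[0,0.6,0,0,0,0,0],[0,0.1,0,0,0,0,0],[0,0,0,0,0,0,0],[0,0,0,0,0,0,0]]

```text
t: 33.68
ee_pos: [543.9, 315.0, 299.8]
tool_rot: [1.0, -0.022, -0.001, 0.0]
force: [-1.0, 0.1, -1.5]
grip_width: 0.133
```

```bash
python3 -c "
from h import *
delta([544,315.5,300],-2.5)
c=cam('scene'); save(c,'s19');barfit(c)
i=cv2.imread('pics/s19.png')[90:270,280:450]; cv2.imwrite('pics/s19z.png',cv2.resize(i,None,fx=3.5,fy=3.3))
"
```

```text
t 33.68 pos [543.9 315.  299.8] F [-1.   0.1 -1.5] g 0.133 delta cm/deg [[0.01, 0.05, 0.02], [0.0, -0.09, 0.08]]
mark 11 [359.1 157.6] [545.8 313.1 252.4]
mark 12 [341.  170.5] [541.9 213.7 253.8]
tilt -0.014507628779365334
```

View pics/s19z.png

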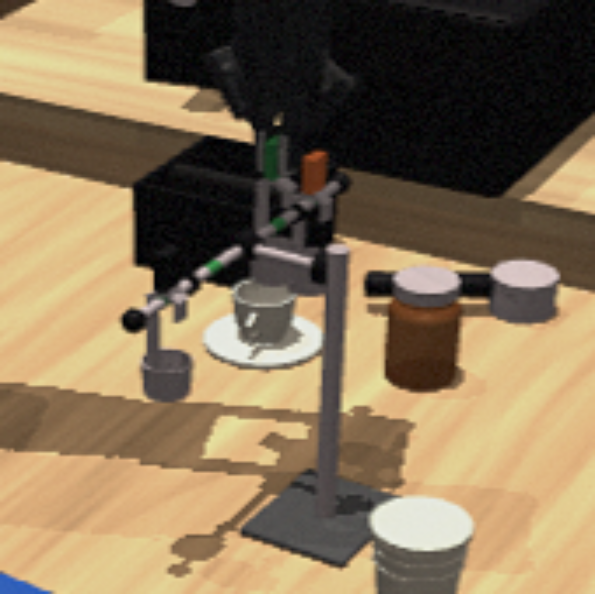

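Emit:
carry_out:
  moves:
    - [[0,0,0,-0.5,0,0,0],[0,0,0,-0.9,0,0,0],[0,0,0,-0.9,0,0,0],[0,0,0,-0.7,0,0,0],[0,0,0,-0.2,0,0,0],[0,0,0,0,0,0,0]]

```text
t: 34.23
ee_pos: [542.1, 315.3, 263.7]
tool_rot: [1.0, -0.022, -0.001, 0.0]
force: [-0.0, 0.7, -0.8]
grip_width: 0.13
```

```bash
python3 -c "
from h import *
delta([544,315.5,261],-2.5)
c=cam('scene'); save(c,'s20');barfit(c)
i=cv2.imread('pics/s20.png')[90:270,280:450]; cv2.imwrite('pics/s20z.png',cv2.resize(i,None,fx=3.5,fy=3.3))
"
```

```text
t 34.23 pos [542.1 315.3 263.7] F [-0.   0.7 -0.8] g 0.13 delta cm/deg [[0.19, 0.02, -0.27], [0.02, -0.17, 0.01]]
mark 22 [356.  151.5] [540.7 302.6 274.6]
mark 12 [341.  170.5] [541.2 215.1 253.1]
tilt 0.24587550525605004
```

View pics/s20z.png

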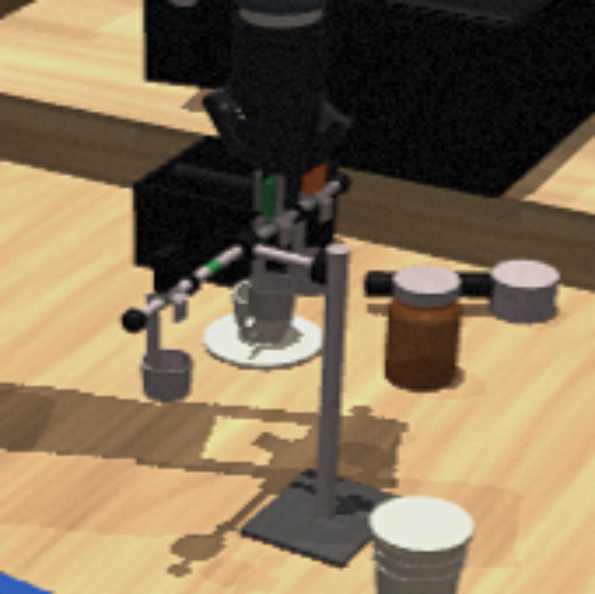

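Emit:
carry_out:
  moves:
    - [[0,0.1,0,-0.2,0,0,0],[0,0,0,-0.2,0,0,0],[0,0,0,0,0,0,0],[1.8,0,0,0,0,0,0],[1.8,0,0,0,0,0,0],[2.4,0,0,0,0,0,0],[3,0,0,0,0,0,0],[3,0,0,0,0,0,0]]

```text
t: 34.95
ee_pos: [544.6, 315.7, 262.1]
tool_rot: [1.0, -0.022, 0.001, -0.001]
force: [0.4, -0.3, 0.0]
grip_width: 0.35
```

```bash
python3 -c "
from h import *
delta([544,315.5,261],-2.5)
c=cam('scene'); save(c,'s21')
i=cv2.imread('pics/s21.png')[90:270,280:450]; cv2.imwrite('pics/s21z.png',cv2.resize(i,None,fx=3.5,fy=3.3))
"
```

```text
t 34.95 pos [544.6 315.7 262.1] F [ 0.4 -0.3  0. ] g 0.35 delta cm/deg [[-0.06, -0.02, -0.11], [-0.07, 0.08, 0.01]]
```

View pics/s21z.png

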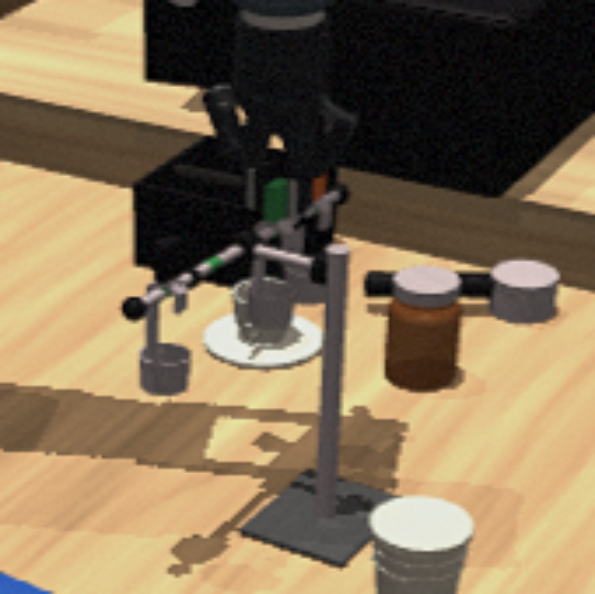

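Hung on the left inner place, the bar dipping slightly. Retreat and fetch red.

Emit:
carry_out:
  moves:
    - [[3,0,0,0.8,0,0,0],[3,0,0,1.5,0,0,0],[3,0,0,3,0,0,0],[3,0,0,3.5,0,0,0],[3,0,-0.5,2,0,0,0],[3,0,-2,0.5,0,0,0],[3,0,-3.5,0,0,0,0],[3,0,-4,0,0,0,-0.3],[3,0.2,-4,0,0,0,-0.3],[3,0.2,-4,0,0,0,-0.3]]

```text
t: 35.83
ee_pos: [545.0, 137.2, 386.4]
tool_rot: [1.0, -0.023, 0.003, -0.002]
force: [0.4, -0.1, -0.4]
grip_width: 0.348
```

Emit:
carry_out:
  moves:
    - [[3,0.3,-4,0,0,0,-0.3],[3,0.3,-4,0,0,0,-0.3],[3,0.4,-4,0,0,0,-0.3],[3,0.4,-4,0,0,0,-0.3],[3,0.5,-4,0,0,0,-0.3],[3,0.5,-4,0,0,0,0],[3,0.5,-4,0,0,0,0],[3,0.5,-4,0,0,0,0],[3,0.5,-3.5,-0.5,0,0,0],[3,0.5,-3,-1,0,0,0]]

```text
t: 36.67
ee_pos: [586.6, -265.8, 384.9]
tool_rot: [0.999, -0.037, 0.011, 0.001]
force: [0.1, 0.1, -0.1]
grip_width: 0.35
```

```bash
python3 -c "
from h import *
delta([602,-321,170],-5)
c=cam('scene'); save(c,'s22');barfit(c);tabs(c)
c=cam('top');tabs(c)
"
```

```text
t 36.67 pos [ 586.6 -265.8  384.9] F [ 0.1  0.1 -0.1] g 0.35 delta cm/deg [[1.54, -5.52, -21.49], [0.22, 1.26, -0.76]]
mark 54 [358.9 151.7] [546.6 309.2 272.6]
mark 10 [340.9 169.1] [542.2 212.6 258.6]
tilt 0.14525247284136633
red n 127 exp 169 pix [243.8 330.6] bbox [239 322  10  18] xy [ 602. -322.] z 104.0 139.0
green none
orange none
black none
red none
green none
orange none
black none
```

View pics/s22.png

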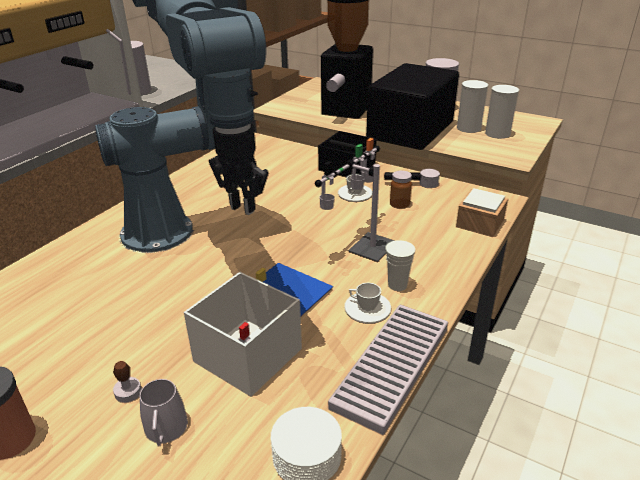

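Emit:
carry_out:
  moves:
    - [[3,0.3,-0.5,-1.5,0,0.8,-0.4],[3,0.2,-0.5,-2.5,0,0.4,-0.4],[3,0,0,-3,0,0,0],[3,0,0,-3,0,0,0],[3,0,0,-3,0,0,0],[3,0,0,-3,0,0,0],[3,0,0,-2,0,0,0],[3,0,0,0,0,0,0],[3,0,0,0,0,0,0]]

```text
t: 37.52
ee_pos: [591.2, -275.4, 202.5]
tool_rot: [0.999, -0.047, 0.002, 0.002]
force: [-0.4, 0.3, 0.4]
grip_width: 0.349
```

```bash
python3 -c "
from h import *
delta([602,-320.5,160],-5)
"
```

```text
t 37.52 pos [ 591.2 -275.4  202.5] F [-0.4  0.3  0.4] g 0.349 delta cm/deg [[1.08, -4.51, -4.25], [0.27, 0.16, 0.39]]
```

Emit:
carry_out:
  moves:
    - [[3,0.3,-1.5,0,0.2,0.1,0.3],[3,0.4,-2,-0.5,0,0,0],[3,0.3,-1.2,-1,0,0,0],[3,0.1,-0.3,-1,0,0,0],[3,0,0,0,0,0,0],[3,0,0,0,0,0,0]]

```text
t: 38.02
ee_pos: [606.9, -326.6, 186.9]
tool_rot: [0.999, -0.043, 0.006, 0.003]
force: [0.2, 0.5, -1.0]
grip_width: 0.352
```

```bash
python3 -c "
from h import *
delta([602,-320.5,105],-5)
"
```

```text
t 38.02 pos [ 606.9 -326.6  186.9] F [ 0.2  0.5 -1. ] g 0.352 delta cm/deg [[-0.49, 0.61, -8.19], [0.43, 0.63, -0.09]]
```

Emit:
carry_out:
  moves:
    - [[3,-0.3,0.4,-0.8,0.4,0.6,-0.1],[3,-0.2,0.2,-1.2,0,0,0],[3,-0.1,0,-1.2,0,0,0],[3,0,0,-0.8,0,0,0],[3,0,0,0,0,0,0],[3,0,0,0,0,0,0]]

```text
t: 38.52
ee_pos: [599.7, -316.2, 142.9]
tool_rot: [0.999, -0.043, -0.001, -0.001]
force: [-0.2, -0.3, 0.5]
grip_width: 0.354
```

```bash
python3 -c "
from h import *
delta([602,-320.5,105],-5)
c=cam('scene');save(c,'s23')
i=cv2.imread('pics/s23.png')[230:390,170:320]; cv2.imwrite('pics/s23z.png',cv2.resize(i,None,fx=4,fy=3.7))
"
```

```text
t 38.52 pos [ 599.7 -316.2  142.9] F [-0.2 -0.3  0.5] g 0.354 delta cm/deg [[0.23, -0.43, -3.79], [-0.11, -0.1, -0.12]]
```

View pics/s23z.png

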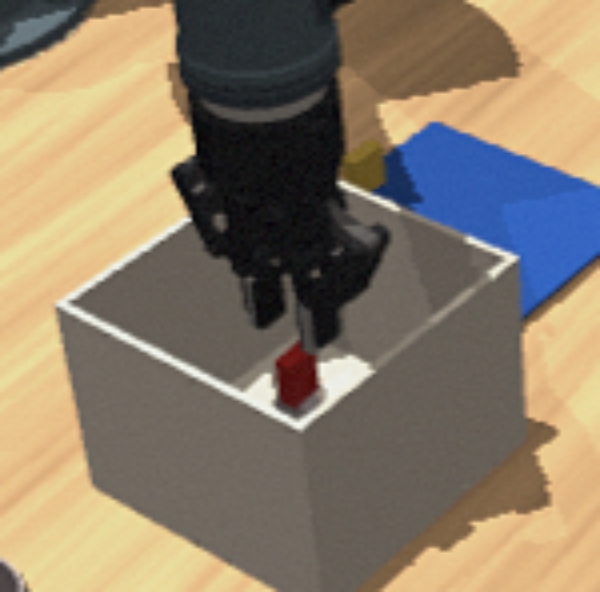

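Emit:
carry_out:
  moves:
    - [[3,0.2,-0.4,0,0,0,5],[3,0,0,0,0,0,5],[3,0,0,0,0,0,0],[3,0,0,0,0,0,0]]

```text
t: 38.9
ee_pos: [602.2, -320.5, 143.6]
tool_rot: [0.999, 0.047, -0.001, -0.001]
force: [-0.0, 0.5, -1.3]
grip_width: 0.351
```

```bash
python3 -c "
from h import *
delta([602,-320.5,105],5)
c=cam('scene');save(c,'s24')
i=cv2.imread('pics/s24.png')[290:350,210:280]; cv2.imwrite('pics/s24z.png',cv2.resize(i,None,fx=9,fy=9))
"
```

```text
t 38.9 pos [ 602.2 -320.5  143.6] F [-0.   0.5 -1.3] g 0.351 delta cm/deg [[-0.02, -0.0, -3.86], [-0.06, -0.09, -0.39]]
```

View pics/s24z.png

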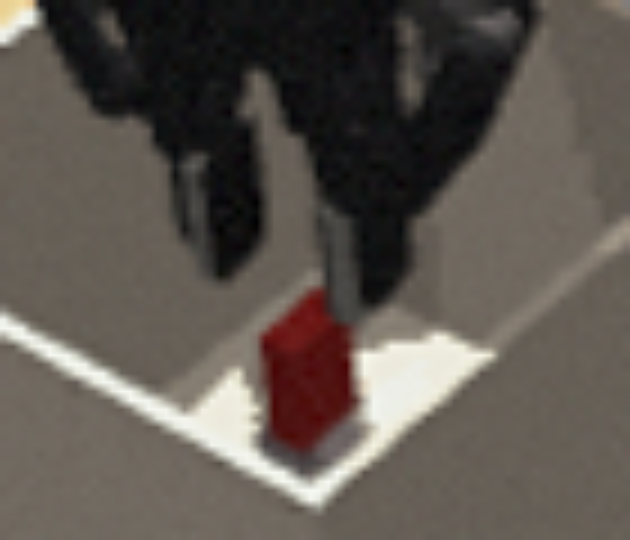

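Emit:
carry_out:
  moves:
    - [[3,0,0,-0.3,0,0,-5],[3,0,0,-0.8,0,0,-5],[3,0,0,-0.9,0,0,0],[3,0,0,-0.8,0,0,0],[3,0,0,-0.6,0,0,0],[3,0,0,0,0,0,0],[3,0,0,0,0,0,0]]

```text
t: 39.53
ee_pos: [602.9, -320.9, 109.0]
tool_rot: [0.999, -0.045, 0.0, 0.0]
force: [0.1, -0.3, -0.3]
grip_width: 0.353
```

```bash
python3 -c "
from h import *
delta([602,-320.5,105],-5)
"
```

```text
t 39.53 pos [ 602.9 -320.9  109. ] F [ 0.1 -0.3 -0.3] g 0.353 delta cm/deg [[-0.09, 0.04, -0.4], [0.03, 0.05, 0.14]]
```

Emit:
carry_out:
  moves:
    - [[3,-0.1,0,-0.4,0,0,0],[3,0,0,0,0,0,0],[0,0,0,0,0,0,0],[0,0,0,0,0,0,0],[0,0,0,0,0,0,0],[0,0,0,0,0,0,0],[0,0,0,0,0,0,0],[0,0,0,0,0,0,0]]
  squeeze: 50

```text
t: 40.2
ee_pos: [602.0, -321.0, 105.2]
tool_rot: [0.999, -0.044, 0.001, 0.0]
force: [-0.3, 0.1, 0.1]
grip_width: 0.127
```

Emit:
carry_out:
  moves:
    - [[0,0,0,0.5,0,0,0],[0,0,0,1.5,0,0,0],[0,0,0,3,0,0,0],[0,0,0,3.5,0,0,0],[0,0,0,3.5,0,0,0],[0,0,0,3.5,0,0,0],[0,-1,1,3,0,0,0],[0,-1.5,2,1,0,0,0],[0,-1.5,3,0,0,0,0],[0,-1.5,3.5,0,0,0,0]]

```text
t: 41.03
ee_pos: [543.0, -227.4, 309.7]
tool_rot: [0.999, -0.047, 0.0, 0.001]
force: [0.8, 0.1, -1.5]
grip_width: 0.129
```

```bash
python3 -c "
from h import *
delta([460,215.5,300],-2.5)
c=cam('scene');save(c,'s25')
"
```

```text
t 41.03 pos [ 543.  -227.4  309.7] F [ 0.8  0.1 -1.5] g 0.129 delta cm/deg [[-8.3, 44.29, -0.97], [0.09, 0.05, 2.91]]
```

View pics/s25.png

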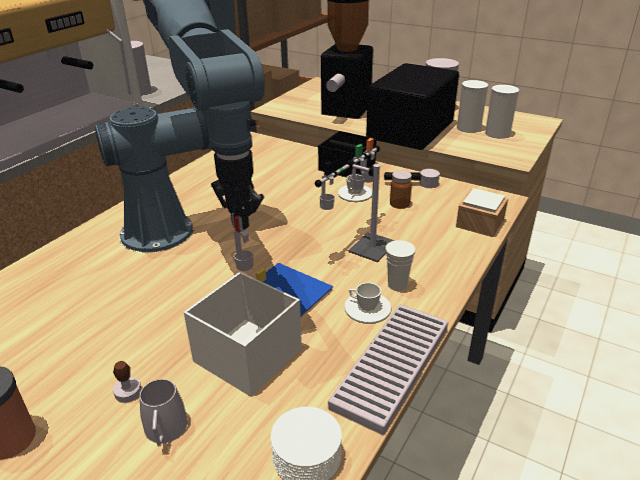

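Emit:
carry_out:
  moves:
    - [[0,-1.5,3.5,0,0,0,0.3],[0,-1.5,3.8,0,0,0,0.3],[0,-1.3,3.8,0,0,0,0.3],[0,-1,3.8,0,0,0,0.3],[0,-0.6,3.8,0,0,0,0.3],[0,-0.2,3.8,0,0,0,0.3],[0,0,3.8,0,0,0,0.3],[0,0,3.8,0,0,0,0.3],[0,0,3.8,0,0,0,0],[0,0,2.5,0,0,0,0]]

```text
t: 41.92
ee_pos: [473.3, 153.1, 314.4]
tool_rot: [1.0, -0.026, 0.003, -0.001]
force: [0.7, -0.9, -1.1]
grip_width: 0.129
```

```bash
python3 -c "
from h import *
delta([465,215.5,304],-2.5)
"
```

```text
t 41.92 pos [473.3 153.1 314.4] F [ 0.7 -0.9 -1.1] g 0.129 delta cm/deg [[-0.83, 6.24, -1.04], [-0.09, 0.37, 0.51]]
```

Emit:
carry_out:
  moves:
    - [[0,-0.1,2,-0.3,0,0.3,0.3],[0,-0.1,1.8,-0.3,0,0,0],[0,0,1,-0.2,0,0,0],[0,0,0.3,0,0,0,0],[0,0,0,0,0,0,0],[0,0,0,0,0,0,0]]

```text
t: 42.42
ee_pos: [470.1, 212.1, 308.8]
tool_rot: [1.0, -0.019, 0.002, -0.001]
force: [-0.1, -0.5, -1.2]
grip_width: 0.133
```

```bash
python3 -c "
from h import *
delta([539.5,215.5,304],-2.5)
"
```

```text
t 42.42 pos [470.1 212.1 308.8] F [-0.1 -0.5 -1.2] g 0.133 delta cm/deg [[6.94, 0.34, -0.48], [-0.16, 0.25, -0.36]]
```

Emit:
carry_out:
  moves:
    - [[0,0.2,0.4,-0.3,-0.1,0.2,-0.3],[0,0.8,0.1,-0.1,0,0,0],[0,1,0.1,0,0,0,0],[0,1,0.1,0,0,0,0],[0,0.8,0.1,0,0,0,0],[0,0.3,0,0,0,0,0],[0,0,0,0,0,0,0],[0,0,0,0,0,0,0]]

```text
t: 43.08
ee_pos: [518.4, 215.9, 304.3]
tool_rot: [1.0, -0.025, 0.001, 0.0]
force: [-0.3, -0.1, -1.2]
grip_width: 0.135
```

```bash
python3 -c "
from h import *
delta([539.5,215.5,304],-2.5)
"
```

```text
t 43.08 pos [518.4 215.9 304.3] F [-0.3 -0.1 -1.2] g 0.135 delta cm/deg [[2.11, -0.04, -0.03], [0.02, 0.08, 0.4]]
```

Emit:
carry_out:
  moves:
    - [[0,0.7,0,0,0,0.1,0.3],[0,0.7,0,0,0,0,0],[0,0.4,0,0,0,0,0],[0,0.1,0,0,0,0,0],[0,0,0,0,0,0,0],[0,0,0,0,0,0,0]]

```text
t: 43.58
ee_pos: [539.1, 216.0, 304.3]
tool_rot: [1.0, -0.022, -0.0, 0.0]
force: [-0.6, 0.4, -0.9]
grip_width: 0.128
```

```bash
python3 -c "
from h import *
delta([539.5,215.5,304],-2.5)
c=cam('scene'); save(c,'s26')
i=cv2.imread('pics/s26.png')[90:270,260:430]; cv2.imwrite('pics/s26z.png',cv2.resize(i,None,fx=3.5,fy=3.3))
"
```

```text
t 43.58 pos [539.1 216.  304.3] F [-0.6  0.4 -0.9] g 0.128 delta cm/deg [[0.04, -0.05, -0.03], [0.02, -0.06, 0.05]]
```

View pics/s26z.png

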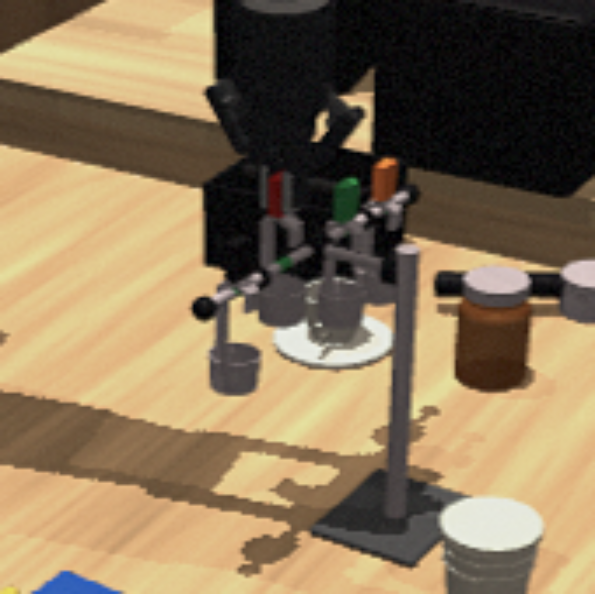

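Emit:
carry_out:
  moves:
    - [[0,0,0,-0.5,0,0,0],[0,0,0,-0.9,0,0,0],[0,0,0,-0.9,0,0,0],[0,0,0,-0.9,0,0,0],[0,0,0,-0.4,0,0,0],[0,0,0,0,0,0,0],[0,0,0,0,0,0,0]]

```text
t: 44.22
ee_pos: [538.4, 216.0, 264.2]
tool_rot: [1.0, -0.022, 0.0, 0.0]
force: [1.4, -0.7, 0.5]
grip_width: 0.132
```

```bash
python3 -c "
from h import *
delta([539.5,215.5,265],-2.5)
c=cam('scene'); save(c,'s27')
i=cv2.imread('pics/s27.png')[90:270,260:430]; cv2.imwrite('pics/s27z.png',cv2.resize(i,None,fx=3.5,fy=3.3))
"
```

```text
t 44.22 pos [538.4 216.  264.2] F [ 1.4 -0.7  0.5] g 0.132 delta cm/deg [[0.11, -0.05, 0.08], [0.03, -0.0, 0.02]]
```

View pics/s27z.png

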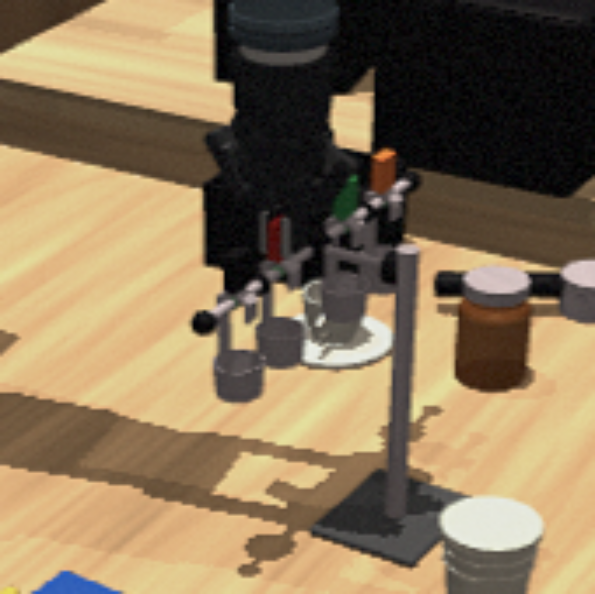

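Hooked at the right inner place, bar level. Release and retreat.

Emit:
carry_out:
  moves:
    - [[1.8,0.1,0,-0.1,0,0,0],[1.8,0,0,0,0,0,0],[2.4,0,0,0,0,0,0],[3,0,0,0,0,0,0],[3,0,0,0,0,0,0],[3,0,0,0.8,0,0,0],[3,0,0,2,0,0,0],[3,0,0,3,0,0,0],[3,0,0,3.5,0,0,0],[3,0,-1,1.5,0,0,0]]

```text
t: 45.1
ee_pos: [535.7, 206.6, 372.9]
tool_rot: [1.0, -0.021, -0.005, 0.001]
force: [0.5, 0.0, -0.6]
grip_width: 0.349
```

Emit:
carry_out:
  moves:
    - [[3,-1.5,-2,0,0,0,0],[3,-2.5,-2.5,0,0,0,0],[3,-2.5,-2.5,0,0,0,0],[3,-2.5,-2,0,0,0,0],[3,-2,-1,0,0,0,0],[3,0,0,0,0,0,0],[3,0,0,0,0,0,0]]

```text
t: 45.68
ee_pos: [423.8, 102.7, 385.2]
tool_rot: [1.0, -0.021, 0.004, 0.001]
force: [-0.2, 0.6, -0.5]
grip_width: 0.348
```

```bash
python3 -c "
from h import *
delta([539.5,215.5,265],-2.5)
c=cam('scene'); save(c,'s28')
i=cv2.imread('pics/s28.png')[90:270,260:430]; cv2.imwrite('pics/s28z.png',cv2.resize(i,None,fx=3.5,fy=3.3))
print(lidfit(c,14)['rect'])
c=cam('top');save(c,'t28');print(lidfit(c,14)['rect'])
"
```

```text
t 45.68 pos [423.8 102.7 385.2] F [-0.2  0.6 -0.5] g 0.348 delta cm/deg [[11.57, 11.28, -12.02], [0.09, 0.5, -0.09]]
((525.7374267578125, -38.002769470214844), (138.81292724609375, 188.39268493652344), 85.41402435302734)
((522.4751586914062, -58.146240234375), (175.0517120361328, 174.0264892578125), 85.90230560302734)
```

View pics/s28z.png

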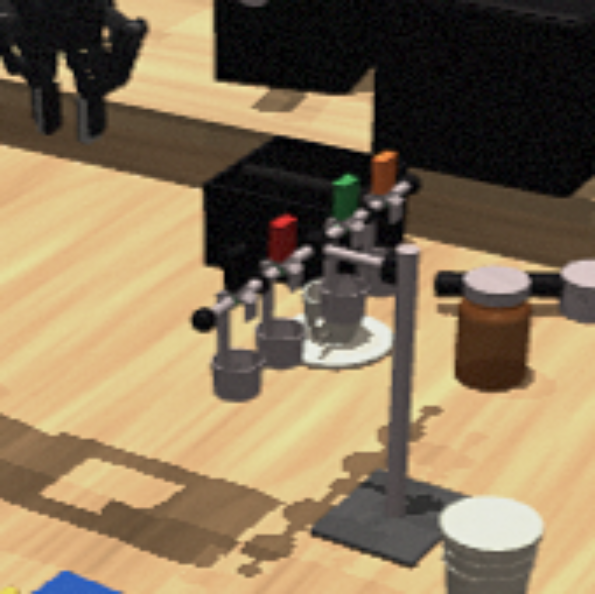

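View pics/t28.png

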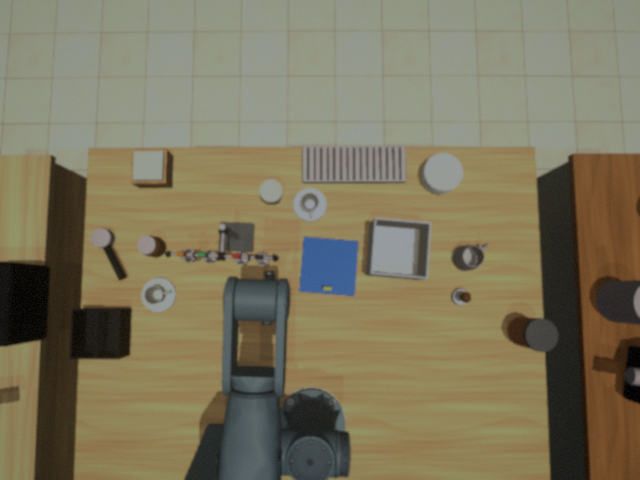

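```bash
cat >> h.py <<'E'
def ytab(c,X0,z0,yaw=-5):
    H=hsv(c);W=cloud(c)
    m=((abs(H[...,0].astype(int)-27)<7)&(H[...,1]>140)&(H[...,2]>60)&(abs(W[...,0]-X0[0])<40)&(abs(W[...,1]-X0[1])<40)&(W[...,2]>z0+4)&(W[...,2]<z0+48)).astype(np.uint8)
    n,l,s,ce=cv2.connectedComponentsWithStats(m)
    if n<2: print('no tab');return
    i=1+np.argmax(s[1:,4]);a=np.radians(yaw);X=np.array(X0,float)
    g=np.array([[x*np.cos(a)-y*np.sin(a),x*np.sin(a)+y*np.cos(a),z] for x in(-6,6) for y in(-15,15) for z in(6,42)],float)
    def hc(X):
        p=proj(c,np.c_[g[:,:2]+X,g[:,2]+z0]).astype(np.float32); M=cv2.moments(cv2.convexHull(p)); return np.array([M['m10']/M['m00'],M['m01']/M['m00']]),M['m00']
    for _ in range(6):
        b,ar=hc(X);J=np.stack([hc(X+[1,0])[0]-b,hc(X+[0,1])[0]-b],1);X=X+np.linalg.solve(J,ce[i]-b)
    print('ytab n',s[i,4],'exp',round(ar),np.round(ce[i],1),s[i,:4],np.round(X,1))
E
python3 -c "
from h import *
for n in ['scene','top']: ytab(cam(n),(448,-58),8,-4.5)
delta([448.5,-58.5,120],-4.5)
"
```

```text
ytab n 92 exp 145 [260.6 274.3] [256 268  10  13] [442.  -49.8]
no tab
t 45.88 pos [424.7 103.4 384.1] F [ 0.5 -0.6  0.6] g 0.352 delta cm/deg [[2.38, -16.19, -26.41], [0.08, 0.36, -2.18]]
```

```bash
python3 -c "
from h import *
a=np.radians(-4.5)
c=cam('scene')
for X in [(448.5,-58.3),(446,-60),(450,-62)]:
  g=np.array([[x*np.cos(a)-y*np.sin(a)+X[0],x*np.sin(a)+y*np.cos(a)+X[1],z+8] for x in(-6,6) for y in(-15,15) for z in(6,42)],float)
  q=proj(c,g);print(X,q.min(0),q.max(0))
i=c['color'][255:300,235:345,::-1];cv2.imwrite('pics/s29z.png',cv2.resize(i,None,fx=7,fy=7,interpolation=cv2.INTER_NEAREST))
c=cam('top');i=c['color'][225:305,290:370,::-1];cv2.imwrite('pics/t29z.png',cv2.resize(i,None,fx=7,fy=7,interpolation=cv2.INTER_NEAREST))
"
```

```text
(448.5, -58.3) [254.91017269 267.82529653] [266.48352076 285.56819812]
(446, -60) [253.77395837 267.87360726] [265.37305123 285.61767319]
(450, -62) [254.53648884 268.69659046] [266.14279855 286.48124893]
```

View pics/s29z.png

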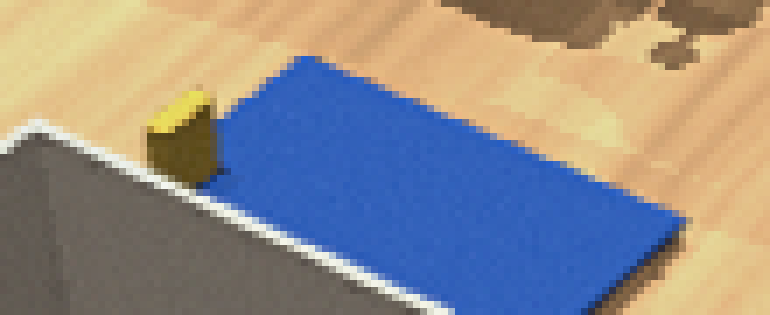

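View pics/t29z.png

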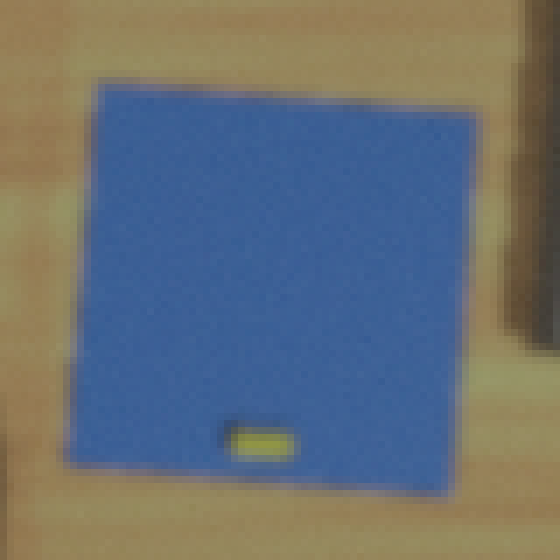

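Emit:
carry_out:
  moves:
    - [[3.5,0.3,-2,-1,0,0.2,-0.5],[3.5,0.5,-3,-2.5,0,0.2,-0.5],[3.5,0.5,-3.3,-3,0,0,-0.5],[3.5,0.5,-3.3,-3.5,0,0,-0.5],[3.5,0.4,-2.5,-3.5,0,0,0],[3.5,0.2,-0.8,-3.5,0,0,0],[3.5,0,0,-3.5,0,0,0],[3.5,0,0,-3,0,0,0],[3.5,0,0,0,0,0,0],[3.5,0,0,0,0,0,0]]

```text
t: 46.82
ee_pos: [450.3, -41.9, 147.3]
tool_rot: [0.999, -0.034, -0.0, -0.001]
force: [-0.6, -0.3, 0.4]
grip_width: 0.409
```

```bash
python3 -c "
from h import *
delta([449,-58,80],-4.5)
c=cam('top');W=onplane(c,327.7,288.4,50.);print(W)
"
```

```text
t 46.82 pos [450.3 -41.9 147.3] F [-0.6 -0.3  0.4] g 0.409 delta cm/deg [[-0.13, -1.61, -6.73], [-0.09, 0.0, -0.61]]
[444.08058435 -54.15052302  50.        ]
```

Emit:
carry_out:
  moves:
    - [[3.5,0,-0.8,-1,0,0,-0.6],[3.5,0,-0.7,-1.8,0,0,0],[3.5,0,-0.1,-2,0,0,0],[3.5,0,0,-1.8,0,0,0],[3.5,0,0,-0.8,0,0,0],[3.5,0,0,0,0,0,0],[3.5,0,0,0,0,0,0]]

```text
t: 47.45
ee_pos: [461.3, -62.8, 82.1]
tool_rot: [0.999, -0.038, 0.011, 0.004]
force: [0.1, -0.1, -0.0]
grip_width: 0.409
```

```bash
python3 -c "
from h import *
delta([449,-58,21],-4.5)
c=cam('scene');save(c,'s30')
i=c['color'][200:320,190:350,::-1];cv2.imwrite('pics/s30z.png',cv2.resize(i,None,fx=4.5,fy=4.5))
"
```

```text
t 47.45 pos [461.3 -62.8  82.1] F [ 0.1 -0.1 -0. ] g 0.409 delta cm/deg [[-1.23, 0.48, -6.11], [0.46, 1.28, -0.15]]
```

View pics/s30z.png

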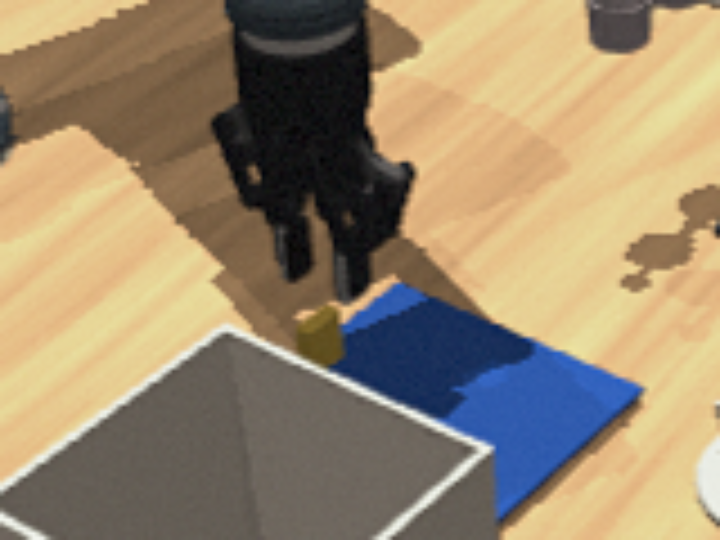

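Emit:
carry_out:
  moves:
    - [[3.5,-0.9,0.4,0,0.4,1.2,-0.1],[3.5,-0.5,0.1,-0.6,0,0,0],[3.5,-0.2,0,-1,0,0,0],[3.5,-0.2,0,-1,0,0,0],[3.5,0,0,-0.3,0,0,0],[3.5,0,0,0,0,0,0],[3.5,0,0,0,0,0,0]]

```text
t: 48.08
ee_pos: [443.6, -57.7, 53.9]
tool_rot: [0.999, -0.038, 0.003, 0.001]
force: [0.9, -0.4, 0.2]
grip_width: 0.41
```

```bash
python3 -c "
from h import *
delta([449,-58,21],-4.5)
"
```

```text
t 48.08 pos [443.6 -57.7  53.9] F [ 0.9 -0.4  0.2] g 0.41 delta cm/deg [[0.54, -0.03, -3.29], [0.17, 0.31, -0.1]]
```

Emit:
carry_out:
  moves:
    - [[3.5,0.5,0,0,0.2,0.3,-0.1],[3.5,0,0,-0.5,0,0,0],[3.5,0,0,-0.8,0,0,0],[3.5,-0.1,0,-0.8,0,0,0],[3.5,-0.1,0,-0.6,0,0,0],[3.5,0,0,-0.2,0,0,0],[3.5,0,0,0,0,0,0]]

```text
t: 48.67
ee_pos: [447.5, -58.0, 21.7]
tool_rot: [0.999, -0.039, -0.0, -0.0]
force: [-0.3, 0.1, -0.3]
grip_width: 0.409
```

```bash
python3 -c "
from h import *
delta([449,-58,21],-4.5)
"
```

```text
t 48.67 pos [447.5 -58.   21.7] F [-0.3  0.1 -0.3] g 0.409 delta cm/deg [[0.15, -0.0, -0.07], [-0.05, 0.0, 0.02]]
```

Emit:
carry_out:
  moves:
    - [[3.5,0.15,0,-0.1,0,0,0],[3.5,0,0,0,0,0,0],[0,0,0,0,0,0,0],[0,0,0,0,0,0,0],[0,0,0,0,0,0,0],[0,0,0,0,0,0,0],[0,0,0,0,0,0,0],[0,0,0,0,0,0,0]]
  squeeze: 70

```text
t: 49.33
ee_pos: [448.9, -57.9, 20.8]
tool_rot: [0.999, -0.039, -0.0, -0.0]
force: [0.5, -0.7, -1.3]
grip_width: 0.133
```

```bash
python3 -c "
from h import *
delta([449,-58,21],-4.5)
c=cam('scene');save(c,'s31');print(lidfit(c,14)['rect'])
i=c['color'][200:320,190:350,::-1];cv2.imwrite('pics/s31z.png',cv2.resize(i,None,fx=4.5,fy=4.5))
"
```

```text
t 49.33 pos [448.9 -57.9  20.8] F [ 0.5 -0.7 -1.3] g 0.133 delta cm/deg [[0.01, -0.01, 0.02], [-0.05, -0.02, 0.01]]
((526.7984619140625, -39.243804931640625), (141.7646942138672, 191.18089294433594), 85.17308044433594)
```

View pics/s31z.png

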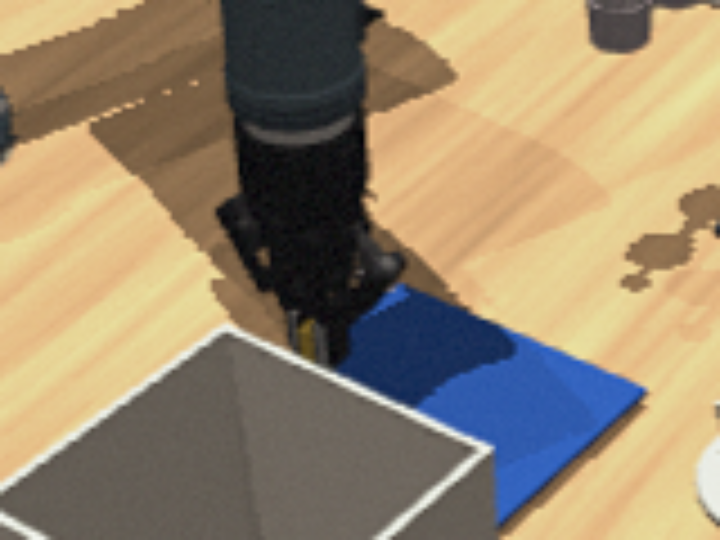

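Emit:
carry_out:
  moves:
    - [[0,0,0,0.6,0,0,0],[0,0,0,1.5,0,0,0],[0,0,0,2.5,0,0,0],[0,0,0,3,0,0,0],[0,0,0,3,0,0,0],[0,0,0,3,0,0,0],[0,0,0,3,0,0,0],[0,0.2,-0.5,2.5,0,0,0],[0,0.6,-1.5,1,0,0,0],[0,0.6,-2,0,0,0,0]]

```text
t: 50.22
ee_pos: [455.1, -93.1, 232.3]
tool_rot: [0.999, -0.037, -0.005, -0.002]
force: [-0.5, -0.0, -2.4]
grip_width: 0.128
```

Emit:
carry_out:
  moves:
    - [[0,0.6,-2.2,0,0,0,0],[0,0.6,-2.2,0,0,0,0],[0,0.6,-2.2,0,0,0,0],[0,0.6,-2.2,0,0,0,0],[0,0.6,-2.2,0,0,0,0],[0,0.5,-2.2,0,0,0,0],[0,0.3,-1.2,0,0,0,0],[0,0,0,0,0,0,0],[0,0,0,0,0,0,0]]

```text
t: 50.97
ee_pos: [493.5, -245.5, 237.2]
tool_rot: [0.999, -0.038, -0.003, -0.001]
force: [-0.7, 0.1, -2.3]
grip_width: 0.127
```

```bash
python3 -c "
from h import *
delta([499,-283,195],-4.8)
"
```

```text
t 50.97 pos [ 493.5 -245.5  237.2] F [-0.7  0.1 -2.3] g 0.127 delta cm/deg [[0.55, -3.75, -4.22], [-0.15, -0.36, -0.5]]
```

Emit:
carry_out:
  moves:
    - [[0,0.2,-1.5,-0.5,-0.1,-0.3,-0.4],[0,0.1,-1.2,-0.8,0,0,0],[0,0.1,-0.6,-0.8,0,0,0],[0,0,-0.1,-0.6,0,0,0],[0,0,0,0,0,0,0],[0,0,0,0,0,0,0]]

```text
t: 51.47
ee_pos: [496.7, -278.1, 206.4]
tool_rot: [0.999, -0.04, -0.002, -0.002]
force: [0.2, 1.0, -1.9]
grip_width: 0.125
```

```bash
python3 -c "
from h import *
delta([499,-283,195],-4.8)
"
```

```text
t 51.47 pos [ 496.7 -278.1  206.4] F [ 0.2  1.  -1.9] g 0.125 delta cm/deg [[0.23, -0.49, -1.14], [-0.22, -0.17, -0.24]]
```

Emit:
carry_out:
  moves:
    - [[0,0.2,-0.4,-0.5,-0.2,-0.2,-0.2],[0,0,-0.1,-0.8,0,0,0],[0,0,0,-0.6,0,0,0],[0,0,0,0,0,0,0],[0,0,0,0,0,0,0]]

```text
t: 51.88
ee_pos: [498.9, -282.0, 185.2]
tool_rot: [0.999, -0.041, 0.0, -0.0]
force: [0.1, -0.4, -1.5]
grip_width: 0.128
```

```bash
python3 -c "
from h import *
delta([499,-283,180],-4.8)
z=read_state()['ee_pos'][2]-12.6+6
for n in ['scene','top']:
  c=cam(n);save(c,n+'32');print(z,lidfit(c,z)['rect'])
  W=cloud(c)
i=cv2.imread('pics/scene32.png')[230:410,150:340];cv2.imwrite('pics/s32z.png',cv2.resize(i,None,fx=3.3,fy=3.3))
"
```

```text
t 51.88 pos [ 498.9 -282.   185.2] F [ 0.1 -0.4 -1.5] g 0.128 delta cm/deg [[0.01, -0.1, -0.52], [-0.05, 0.02, -0.1]]
178.5902134466226 ((576.376708984375, -287.42901611328125), (189.74266052246094, 189.8510284423828), 85.16499328613281)
178.5902134466226 ((611.7501831054688, -284.2384033203125), (180.30130004882812, 100.60762786865234), 85.62028503417969)
```

View pics/s32z.png

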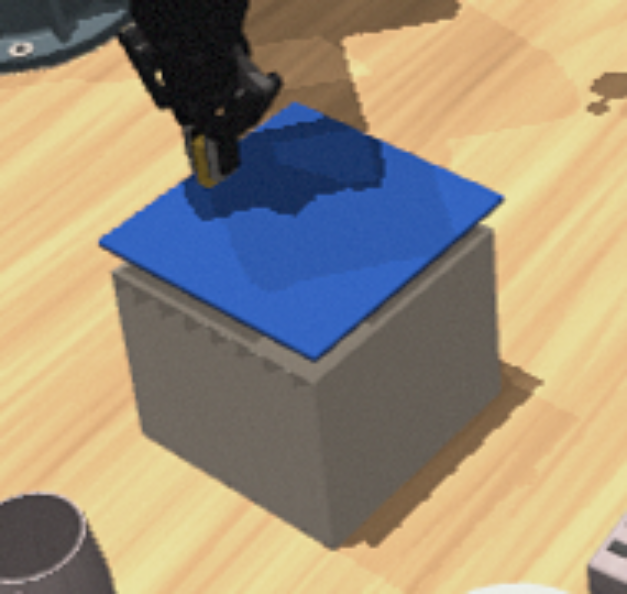

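Emit:
carry_out:
  moves:
    - [[0,0,-0.25,-0.3,0,0,-0.1],[0,0,0,-0.5,0,0,0],[0,0,0,-0.5,0,0,0],[0,0,0,-0.2,0,0,0],[0,0,0,0,0,0,0]]

```text
t: 52.4
ee_pos: [499.5, -285.3, 170.1]
tool_rot: [0.999, -0.042, 0.001, 0.0]
force: [0.3, -0.1, -1.6]
grip_width: 0.128
```

```bash
python3 -c "
from h import *
delta([498.6,-284.5,162.6],-5)
"
```

```text
t 52.4 pos [ 499.5 -285.3  170.1] F [ 0.3 -0.1 -1.6] g 0.128 delta cm/deg [[-0.09, 0.08, -0.75], [0.05, 0.13, -0.2]]
```

Emit:
carry_out:
  moves:
    - [[0,-0.1,0.05,-0.2,0,0.1,-0.1],[0,0,0,-0.3,0,0,0],[0,0,0,0,0,0,0]]

```text
t: 52.65
ee_pos: [498.3, -284.6, 164.4]
tool_rot: [0.999, -0.043, 0.0, 0.0]
force: [0.0, 0.6, -1.8]
grip_width: 0.129
```

```bash
python3 -c "
from h import *
delta([498.6,-284.5,162.6],-5)
"
```

```text
t 52.65 pos [ 498.3 -284.6  164.4] F [ 0.   0.6 -1.8] g 0.129 delta cm/deg [[0.03, 0.01, -0.18], [0.03, 0.0, -0.08]]
```

Plug has entered the mouth freely; lower to seat and release.

Emit:
carry_out:
  moves:
    - [[0,0,0,-0.2,0,0,0],[0,0,0,-0.1,0,0,0],[0,0,0,-0.1,0,0,0],[0,0,0,0,0,0,0]]

```text
t: 52.98
ee_pos: [498.9, -285.0, 162.9]
tool_rot: [0.999, -0.043, 0.001, 0.001]
force: [0.0, -0.8, -2.2]
grip_width: 0.131
```

Emit:
carry_out:
  moves:
    - [[1.8,0,0,0,0,0,0],[1.8,0,0,0,0,0,0],[2.6,0,0,0,0,0,0],[3.2,0,0,0,0,0,0],[3.2,0,0,0,0,0,0],[3.2,0,0,0.8,0,0,0],[3.2,0,0,2,0,0,0],[3.2,0,0,3,0,0,0],[3.2,0,0,3.5,0,0,0],[3.2,-1,1,3,0,0,0]]

```text
t: 53.82
ee_pos: [486.2, -273.2, 284.0]
tool_rot: [0.999, -0.043, -0.004, -0.003]
force: [-0.1, 0.0, 1.3]
grip_width: 0.374
```

Emit:
carry_out:
  moves:
    - [[3.2,-2,2,1,0,0,0],[3.2,-2.5,3,0,0,0,0],[3.2,-2,3,0,0,0,0],[3.2,-1,3,0,0,0,0],[3.2,0,2,0,0,0,0],[3.2,0,0,0,0,0,0],[3.2,0,0,0,0,0,0]]

```text
t: 54.4
ee_pos: [410.0, -141.3, 309.5]
tool_rot: [0.999, -0.044, 0.006, 0.004]
force: [-0.1, -0.3, -0.7]
grip_width: 0.376
```

```bash
python3 -c "
from h import *
delta([498.6,-284.5,162.6],-5)
for n in ['scene','top']:
  c=cam(n);save(c,n+'33');d=lidfit(c,156);print(d['hz'],d['rect'])
  m=cv2.erode(blue(c),np.ones((7,7)));v,u=np.nonzero(m);W=world(c,u,v);W=W[(W[:,2]>120)&(W[:,2]<200)]
  A=np.c_[W[:,:2]-[574,-289],np.ones(len(W))];print(np.linalg.lstsq(A,W[:,2],rcond=None)[0])
i=cv2.imread('pics/scene33.png')[100:260,270:430];cv2.imwrite('pics/s33z.png',cv2.resize(i,None,fx=3.7,fy=3.7))
i=cv2.imread('pics/scene33.png')[230:410,150:340];cv2.imwrite('pics/s33y.png',cv2.resize(i,None,fx=3.2,fy=3.2))
"
```

```text
t 54.4 pos [ 410.  -141.3  309.5] F [-0.1 -0.3 -0.7] g 0.376 delta cm/deg [[8.86, -14.32, -14.69], [0.5, 0.66, 0.04]]
156.55609522689224 ((576.3946533203125, -290.6864318847656), (189.93411254882812, 189.3360137939453), 85.10151672363281)
[ 3.91039625e-04 -2.95906702e-04  1.56576805e+02]
156.52431405504103 ((572.5834350585938, -284.06622314453125), (180.3055419921875, 178.85556030273438), 84.82781982421875)
[-4.57411253e-03  8.75756548e-03  1.56690920e+02]
```

View pics/scene33.png

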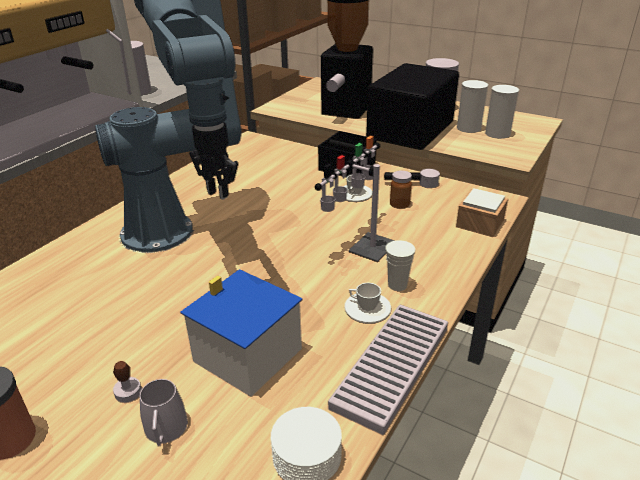

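View pics/s33z.png

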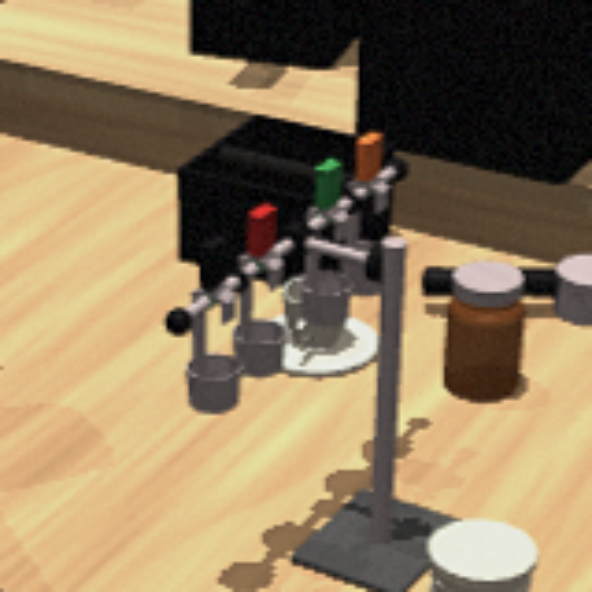

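View pics/s33y.png

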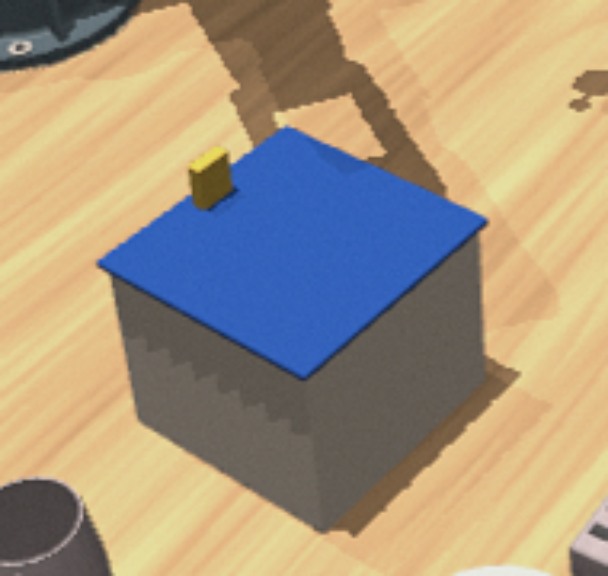

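```bash
python3 -c "
from h import *
c=cam('scene');r=tabs(c,z0=260,box=(500,580,110,420),zr=(250,300))
W=cloud(c);a=np.array([541.7,265.5])
for k,x in r.items(): print(k,'along bar',(x-a)@np.array([.044,.999]),'across',(x-a)@np.array([.999,-.044]))
m=(W[...,2]>240)&(W[...,2]<262)&(abs(W[...,0]-541)<25)&(W[...,1]>95)&(W[...,1]<440);P=W[m];print(len(P),np.polyfit(P[:,1],P[:,2],1))
c=cam('top');tabs(c,z0=260,box=(500,580,110,420),zr=(250,300))
"
```

```text
red n 84 exp 103 pix [340.1 161.6] bbox [337 155   8  14] xy [536.1 218.9] z 263.0 298.0
green n 66 exp 94 pix [358.4 149.3] bbox [356 143   6  14] xy [542.3 314.1] z 261.0 296.0
orange n 62 exp 89 pix [369.2 141.7] bbox [367 136   6  13] xy [545.1 376.3] z 261.0 294.0
black n 112 exp 111 pix [328.3 170.9] bbox [324 164  13  15] xy [536.5 154.2] z 250.0 300.0
red along bar -46.795397898569725 across -3.588579657995221
green along bar 48.625537338110064 across -1.4964857153859636
orange along bar 110.82729887982627 across -1.4919444284468009
black along bar -111.37173134648933 across -0.2928335332948132
499 [-1.04953889e-02  2.55978104e+02]
red n 15 exp 45 pix [236.  255.4] bbox [233 254   7   3] xy [539.6 218. ] z 291.0 298.0
green n 15 exp 48 pix [201.6 254.1] bbox [199 253   7   3] xy [543.5 318.7] z 288.0 299.0
orange n 24 exp 50 pix [180.2 253.2] bbox [177 252   8   4] xy [546.3 381.6] z 286.0 300.0
black n 2 exp 46 pix [221.5 257. ] bbox [221 257   2   1] xy [535.  260.3] z 264.0 265.0
```

```bash
python3 -c "
from rig import hand_in
print(hand_in())"
```

```text
the job is handed in; nothing more can be done
None
```

The job is done and handed in at about 55 s of robot time.

- **Opening the tub:** I tipped the lid up by its tab to about 21°, with the far edge still on the rim (plate top measured 156.6 mm there, expected 156.4). Then I lifted it off and laid it flat on the counter.
- **Hanging the dippers:** All four were present. I hung orange on left outer, black on right outer, green on left inner and red on right inner, in that order. The steepest bar tilt I measured was about 0.19, after the first dipper.
- **Lid knocked aside:** The lid was moved about 4 to 5 cm on the counter during the run. I measured it again before gripping it to put it back.

**Last checks:**
- **Lid:** It sits level, with its top at 156.6 mm. Its centre is within about 1 mm of the tub's in each camera.
- **Dippers:** All four hang within about 4 mm of their green marks.
- **Bar:** A rough depth fit put the bar about 0.01 rad from level, which is within measurement noise.
- **Other objects:** The other items on the counter look unmoved in the pictures; I did not measure them. The gripper is clear of everything.

**Disagreements:** The two cameras differ by 4 to 7 mm sideways (world y), so I compared positions only within one camera. In the top view the black tab could not be picked out, so its place on the bar was checked from the scene camera alone.

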